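Clear the glue pot and pump the bench clamp shut on a glued carton

TASK

The glue pot is standing in the bench clamp: lift it by its handle off the clamp's bed and set it down gently, upright, on the bench beside the clamp. Then pump the clamp's pair of trigger levers, squeezing them together and letting them spring open again and again, until the spring-loaded jaw pad presses firmly on the carton, but stop there so that the carton is not crushed; move the jaw only with the levers, never by pushing it. Finish while holding: keep the levers squeezed together in the gripper with the pad pressing on the carton, and leave the tape roll, the bottle and the tape dispenser alone.

Things in the scene. Friction and masses are not known exactly. Their poses are not given: they have to be found in the camera images.
- clamp: bench clamp fixed to the bench: wooden bed 370 long, 130 wide, 20 high; a grey head 70 x 60, top 85 above the bench; a wooden stop 110 wide, 100 high. Origin on the bench surface; +x is the way the jaw pushes, y across, z up. The bed spans x -190 to +180, y -65 to +65, the head is centred at x = -150. The 14 mm bar at height 55 sticks out behind the head to x = -302 at first.
- stop_face (a point): middle of the stop's face at x = +150 of the clamp, 58 above the bench, axes as the clamp's; the carton is backed by it
- grip (a point): place to squeeze: midway between the two black upright trigger levers over the head, 135 above the bench, 50 above the head's top; axes as the clamp's. One lever stands at +y, one at -y, each 24 wide along x, 10 thick, tops 160 above the bench. Let go they lean outward, 56 over their outer faces at this height (64 at the tops); squeezed along y to their stop they are upright, 36 over all.
- lever_a (a joint): angle of the trigger levers, geared to move alike: 0 open, 0.17 squeezed to the stop. Springs open them with about 4 N each; pressing on the carton each takes up to about 18 N. A ratchet (12 mm teeth) makes each full squeeze push the jaw about 14 mm, and it slips back 2 to 3 when let go, so 12 per pump (the first pump 4 to 16). They must open fully to catch the next tooth.
- jaw (a joint): how far the jaw with its toothed bar has been pushed out of the head, m; 0 to 0.15, starts between 0 and about 0.025; the ratchet does not let it go back
- pad_face (a point): middle of the front face of the black jaw pad (70 wide, 50 high, its middle 55 above the bench) that meets the carton; axes as the clamp's, so it travels along +x. Starts about 65 to 92 mm before the carton.
- pad (a joint): how far the pad's plunger has been pushed back into the jaw by what it presses on, m; 0 free, at most 0.04. Its spring presses with 1 N plus 0.6 N per mm: 0.005 to 0.025 is a firm, safe hold, above 0.03 the carton is crushed. One pump past first touch is still safe, three are not.
- carton_center (a point): centre of the loose, glued cardboard carton standing on the bed against the stop, 80 along the clamp's x, 110 along y, 75 high (so its underside is 37.5 below this point, its top 95 above the bench)
- pot_handle (a point): middle of the handle bar of the glue pot, a closed steel pot 52 in diameter, about 0.4 kg, standing on the bed between the pad and the carton. The bar is round, 9 thick, runs along this frame's y, 40 of it is straight and free, 33 mm clear above the lid; it lies 108 above the pot's underside. The frame's z is the pot's axis, up.
- tape_roll: bystander: brown tape roll lying flat, 104 in diameter, 48 high; origin at the centre of its underside
- bottle: bystander: white plastic bottle, 60 in diameter, 150 high; origin at the centre of its underside
- dispenser: bystander: grey bench tape dispenser, 150 x 60, 85 high; origin at the centre of its underside
There are look-alikes about, which are no part of the job. What is shaped like the part that bears carton_center but turquoise is not meant. What is shaped like the part that bears pot_handle but red is not meant.

How it is judged (in metres and radians):
On the way, in this order (a step that is already met when the one before it is completed fails the run):
1. the pot stands upright on the bench beside the clamp, let go (height (world z) of pot_handle below 0.113 m and angle between pot_handle's own z axis and vertical below 0.1 rad and contact force between the fingers and pot below 0.2 N and contact force between pot and clamp below 0.1 N), for 0.2 s.
2. the levers are squeezed and the jaw advances (value of joint lever_a above 0.1 rad and value of joint jaw above 0.03 m), for 0.05 s.
3. the pad presses on the carton while the levers are squeezed (contact force between pad and carton above 3 N and value of joint lever_a above 0.06 rad), for 0.2 s.
At the end, for the whole second after the job is handed in: The gripper is holding the two levers squeezed (lever angle above 0.06 rad, over 1 N of finger force on each), the pad presses on the carton with 3 to 19 N, the carton stands upright on the bed, and the pot stands upright on the bench (within 0.1 rad) clear of clamp and robot (all of step 3 and contact force between pad and carton below 19 N and contact force between the fingers and lever_a above 1 N and contact force between the fingers and lever_b above 1 N and angle between each of carton_center, pot_handle's own z axis and vertical below 0.1 rad and height (world z) of pot_handle between 0.1 and 0.113 m and contact force between pot and clamp below 0.5 N and contact force between pot and the arm below 0.5 N and contact force between pot and the fingers below 0.5 N); the arm keeps its last pose, push and grip.
It fails at once if the carton is crushed: the pad presses with more than 20 N (contact force between pad and carton above 20 N).
It fails at once if the jaw or its pad is pushed by the robot (contact force between any of the fingers, the arm and jaw above 3 N).
It fails at once if the pot is dropped: it moves faster than 0.6 m/s out of the fingers (contact force between the fingers and pot below 0.05 N and linear speed of pot above 0.6 m/s).
It fails at once if the pot is tipped over (angle between pot_handle's own z axis and vertical above 0.8 rad).
It fails at once if the tape roll, bottle or dispenser is moved by more than 30 mm (distance of any of tape_roll, bottle, dispenser from where it was at the start of the episode above 0.03 m).
It also fails if it takes over 58 s, if anything falls off the work surface, if the arm or the gripper's body presses on something with over 40 N, if the wrist force passes 120 N, or if a joint passes its speed limit or range.

ROBOT

A 7-joint arm with a two-finger parallel gripper is mounted at the origin on the work surface. World frame = base frame: x ahead of the robot, y to its left, z up, the work surface at z = 0. Lengths are in m, angles in degrees, forces in N, time in s.
With the tool pointing down it reaches from about 0.425 to 0.875 m from the base axis. Payload 4.7 kg.
Tool frame: the origin (TCP) lies at the very end of the fingers, on their centre line; the grasp point (between the pads) lies 19 mm behind it; z points along the fingers, y is the direction in which the jaws open and shut (so a half turn about z gives the same grasp; the last joint's range is limited). The gripper opens to 87 mm and grips with 3 to 60 N. Pads are 19 mm wide; open, the fingers measure 117 mm over their backs; the gripper's body (75 mm by 190 mm) begins 51 mm behind the grasp point.
Start: joints at [0.808, 18.392, -4.016, 83.108, 1.295, 78.541, -3.26], TCP at [0.65, -0, 0.223] pointing down, gripper open.
Joint ranges: [-163.93, 163.93], [-17.29, 119.83], [-79.2, 71.16], [3.27, 140.29], [-89.18, 269.18], [5.43, 117.66], [-154.24, 154.24]. Speed limits (degrees/s): [147.25, 147.25, 180, 180, 180, 180, 180].

INTERFACE

Orientations are given as [roll, pitch, yaw] about the fixed x, y, z axes, in that order (R = Rz(yaw) Ry(pitch) Rx(roll)).
In Python, from cell import sensors, imaging, ticket gives the robot as it stands.
- The arm moves only by the tool carry_out, never from a script. Its argument "plan" is a list of rows, each an object of numbers: "fingers": the closure, from -1 (fully open) to 1 (shut); "dx", "dy", "dz": the shift along the tool's x, y, z normalised to -1 to 1, where 1 is 0.03 m; "rx", "ry", "rz": the turn, a rotation vector about the tool's x, y, z normalised to -1 to 1, where 1 is 10 degrees. A call has 1 to 12 rows; each row shifts and turns the commanded pose from where the row before left it, along the tool's axes as they then stand; what a row does not reach is not made up. A row lasts 1/8 s, in which the tool goes at most 62.5 mm and 10.7 degrees, less where a joint would pass 70% of its speed; a pose out of reach is approached as far as the arm can. A call with a number of a shift or a turn outside -1 to 1 is refused whole. A call with a gripper value outside its range is refused whole. The fingers move at their own pace and stop on an object; "force" is the grip in N (left out, the last holds). Time passes only in rows, so rows that do not move let the fingers close. It gives the time, the measured TCP pose, the force and the opening at its end, in the units of the state.
- sensors.get_obs(): the state, without advancing time (a new reading comes with each control period).
- imaging.read_camera(name): name is "scene" or "side" or "wrist"; returns a dict with "color" (480x640x3 uint8, red, green, blue), "mtx" (3x3 intrinsics, pixels), "dist_coeffs" ([k1, k2, p1, p2, k3] as OpenCV has them; the pictures are not rectified), "extrinsics" (4x4, takes a point from world to camera coordinates); the wrist camera has in their place "tool_from_camera" (4x4, takes a point from camera to tool coordinates, whose origin is the TCP and whose axes are the flange's). Camera axes: x right, y down, z forward; pixel columns grow to the right and rows downward; lengths in m; the calibration is good to about 2 mm. A picture is of the moment at which its call begins: read the wrist's pose just before it. There is no depth.
- ticket.sign_off(): hands the job in, once; it reports no verdict.
The state is a dict: "time_s": time; "qpos": joint angles; "joint_velocities": joint speeds; "effort": joint torques, N m; "tool_pos": TCP position; "tool_rot": TCP orientation; "force": force on the tool from outside, world axes, zero at the start; "wrist_torque": the same for the moment, N m; "grip_width": finger opening in m.
Only numpy, scipy, OpenCV 4.12 (cv2) and the standard library are available. Lean on these libraries where they do the work, as an engineer would, in place of code of your own. Each camera call takes 0.05 s, during which the arm holds its last target.

## Working session

There is one attempt and no reset: what is moved stays moved. The work goes in short steps, Python scripts to look and compute and a tool call to move; the robot and the scene stay as the last step left them, time stands still between calls to the robot, and variables do not carry over. Pictures are saved under pics/ and viewed, and the job is handed in when it is done.

Besides the shell and the picture viewer there is one more tool, called after "Request:" as name(argument=value, ...), one argument or row to a line, values as JSON. carry_out: Moves the arm, as the interface text tells. Scaled input: -1 to 1 covers 0.03 m each way for a shift and 10 degrees each way for a turn. Its arguments: {"type":"object","properties":{"plan":{"type":"array"},"force":{"type":"number"}},"required":["plan"]}

```bash
ls; mkdir -p pics
python3 - <<'E'
from cell import sensors, imaging
import cv2,json
print(sensors.get_obs())
for n in ["scene","side","wrist"]:
    c=imaging.read_camera(n); cv2.imwrite(f"pics/{n}0.png",c["color"][:,:,::-1])
    print(n,{k:v.tolist() if hasattr(v,'tolist') else v for k,v in c.items() if k!="color"})
E
```

```text
pics
{'time_s': 0.0, 'qpos': array([ 0.80766584, 18.43784781, -4.01558545, 83.17727825,  1.2950067 ,
       78.53883037, -3.2602018 ]), 'joint_velocities': array([ 0.03467623,  0.02961751,  0.05678447,  0.03847832,  0.04229315,
       -0.10718224,  0.07406734]), 'effort': array([-2.58547143e-04, -4.91284704e+01, -4.03903294e-01, -3.12526345e+01,
       -6.40594075e-02,  4.37659642e-02,  1.61017233e-04]), 'tool_pos': array([ 6.49439000e-01, -4.81470727e-05,  2.21454421e-01]), 'tool_rot': array([-1.79891288e+02,  5.78335040e-03,  9.00019926e+01]), 'force': array([-1.11265772,  0.90182388,  0.86395388]), 'wrist_torque': array([ 0.03013525,  0.01680876, -0.01375668]), 'grip_width': 0.0871082208518162}
scene {'mtx': [[443.41784710564974, 0.0, 318.9086706890709], [0.0, 443.41784710564974, 245.92604037680331], [0.0, 0.0, 1.0]], 'dist_coeffs': [-0.09132047147268303, 0.0, 0.0, 0.0, 0.0], 'extrinsics': [[0.03358887020697971, 0.999416676514475, 0.006172074447026801, 0.007512801343552109], [0.7073269901685573, -0.019408324458390146, -0.7066200152279917, -0.33418391060889435], [-0.706088037554318
[... 364 characters left out ...]
4954624], [-0.16795892725672, 0.5867066403321148, -0.7921900762727179, 0.20057151143350263], [0.19401813310946575, -0.7682141763329684, -0.6100851934818419, 1.3212467624135438], [0.0, 0.0, 0.0, 1.0]]}
wrist {'mtx': [[344.3573708741533, 0.0, 319.4869755947879], [0.0, 344.3573708741533, 237.50256297803097], [0.0, 0.0, 1.0]], 'dist_coeffs': [-0.024904245572885775, 0.0, 0.0, 0.0, 0.0], 'tool_from_camera': [[-0.0008622448039791565, -0.9680723388306829, -0.25066951016185923, 0.06777406546307008], [0.9999996016526213, -0.0007768828713353005, -0.00043948560869647916, -6.857630927525893e-05], [0.000230713012282444, -0.2506697892524998, 0.9680726230648247, -0.16204853761281732], [0.0, 0.0, 0.0, 1.0]]}
```

View pics/scene0.png

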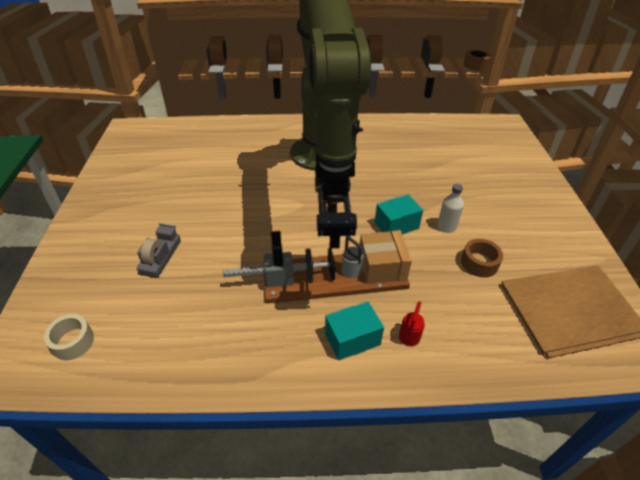

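View pics/side0.png

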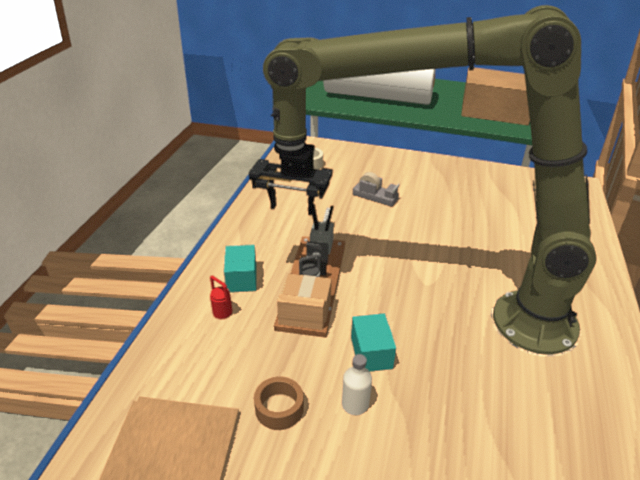

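View pics/wrist0.png

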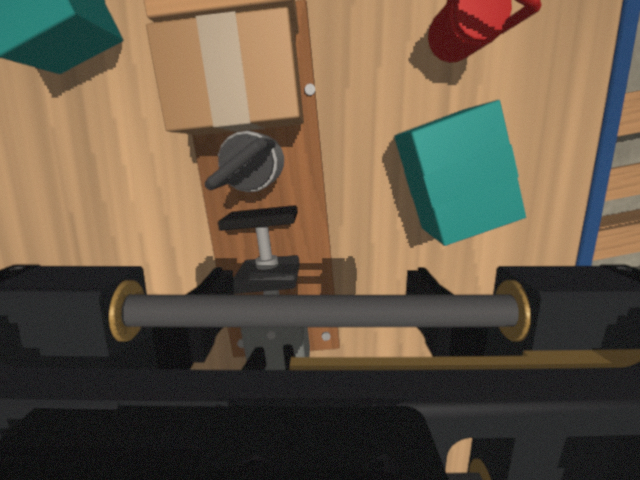

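```bash
cat > h.py <<'E'
import numpy as np,cv2
from cell import sensors,imaging
from scipy.spatial.transform import Rotation as R
def cam(n):
    o=sensors.get_obs(); c=imaging.read_camera(n)
    if n=="wrist":
        T=np.eye(4);T[:3,:3]=R.from_euler('xyz',o['tool_rot'],degrees=True).as_matrix();T[:3,3]=o['tool_pos']
        c["cw"]=T@np.array(c["tool_from_camera"])
    else: c["cw"]=np.linalg.inv(np.array(c["extrinsics"]))
    return c
def ray(c,uv):
    p=cv2.undistortPoints(np.array([[uv]],float),np.array(c["mtx"]),np.array(c["dist_coeffs"]))[0,0]
    d=c["cw"][:3,:3]@np.array([p[0],p[1],1]); return c["cw"][:3,3],d/np.linalg.norm(d)
def onz(c,uv,z):
    o,d=ray(c,uv); return o+d*(z-o[2])/d[2]
def two(c1,u1,c2,u2):
    o1,d1=ray(c1,u1);o2,d2=ray(c2,u2)
    s=np.linalg.lstsq(np.c_[d1,-d2],o2-o1,rcond=None)[0]
    a=o1+d1*s[0];b=o2+d2*s[1]; return (a+b)/2,np.linalg.norm(a-b)
def proj(c,P):
    E=np.linalg.inv(c["cw"]); return cv2.projectPoints(np.array([P],float),cv2.Rodrigues(E[:3,:3])[0],E[:3,3],np.array(c["mtx"]),np.array(c["dist_coeffs"]))[0][0,0]
def crop(c,x0,y0,x1,y1,f,name):
    im=c["color"][y0:y1,x0:x1,::-1]; cv2.imwrite("pics/"+name,cv2.resize(im,None,fx=f,fy=f,interpolation=cv2.INTER_CUBIC))
E
python3 - <<'E'
from h import *
c=cam("scene");crop(c,215,220,425,310,3.8,"s1.png")
c=cam("side");crop(c,260,200,360,340,4,"d1.png")
c=cam("wrist");crop(c,140,0,345,360,1.65,"w1.png")
for p in [(304,0),(338,348),(232,352)]: print(onz(c,p,.02))
E
```

```text
[0.63499739 0.20317516 0.02      ]
[ 0.67131741 -0.16289925  0.02      ]
[ 0.54410825 -0.16856891  0.02      ]
```

View pics/s1.png

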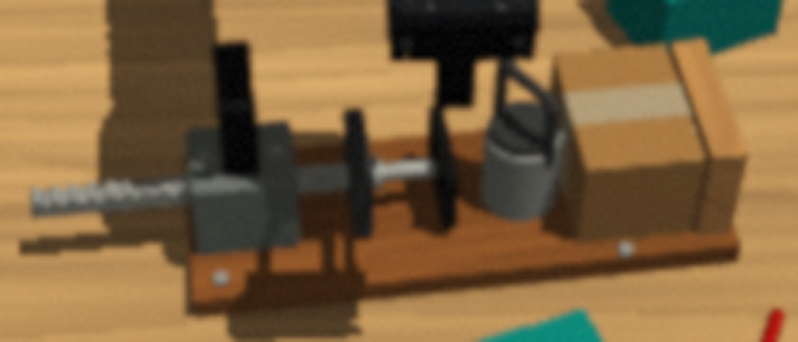

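View pics/d1.png

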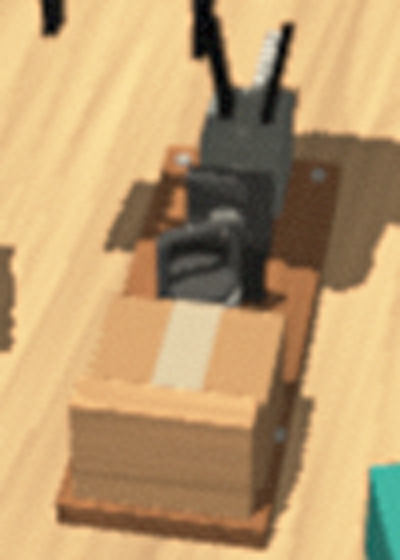

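View pics/w1.png

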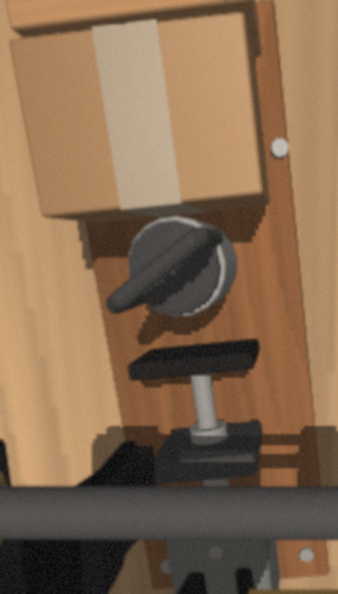

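Run:
```python
from h import *
w=cam("wrist");s=cam("scene");d=cam("side")
S=lambda x,y:(215+x/3.8-.37,220+y/3.8-.37)
W=lambda x,y:(140+x/1.65-.2,y/1.65-.2)
D=lambda x,y:(260+x/4-.4,200+y/4-.4)
for n,p in [("nearL",S(190,293)),("nearR",S(738,243))]: print(n,onz(s,p,.02))
for n,p in [("sideNL",D(57,508)),("sideNR",D(272,528))]: print(n,onz(d,p,.02))
print("bolts w",[onz(w,W(*p),.022)[:2] for p in [(279,147),(306,555)]], "s",[onz(s,S(*p),.022)[:2] for p in [(626,246),(221,276)]],"d",[onz(d,D(*p),.022)[:2] for p in [(182,158),(317,173),(279,433)]])
print("handle ends w",onz(w,W(118,300),.128),onz(w,W(212,237),.128))
print("handle ends s",onz(s,S(503,65),.128),onz(s,S(548,110),.128))
print("two",two(w,W(118,300),s,S(503,67)),two(w,W(212,237),s,S(548,110)))
print("padtop w",onz(w,W(130,370),.08),onz(w,W(258,342),.08))
print("carton front top w",onz(w,W(45,215),.095),onz(w,W(263,190),.095),onz(w,W(12,42),.095),onz(w,W(243,12),.095))
```

```text
nearL [ 0.6664005  -0.16498572  0.02      ]
nearR [0.63445267 0.20174574 0.02      ]
sideNL [0.63346763 0.20854286 0.02      ]
sideNR [0.50395839 0.18900949 0.02      ]
bolts w [array([0.6391983 , 0.12457841]), array([ 0.65614624, -0.14602356])] s [array([0.63632028, 0.12507079]), array([ 0.6542751 , -0.14504445])] d [array([ 0.6580924 , -0.14741688]), array([ 0.55840659, -0.15712475]), array([0.51932932, 0.11115274])]
handle ends w [0.56955658 0.04411653 0.128     ] [0.61279444 0.07128851 0.128     ]
handle ends s [0.56933227 0.04211254 0.128     ] [0.61121847 0.06745853 0.128     ]
two (array([0.56829702, 0.04308922, 0.12483519]), np.float64(0.0015393796260060946)) (array([0.61257187, 0.06928304, 0.12898503]), np.float64(0.004049517359723197))
padtop w [0.55815047 0.00155736 0.08      ] [0.62873463 0.01697494 0.08      ]
carton front top w [0.52636911 0.08258876 0.095     ] [0.63346196 0.09368198 0.095     ] [0.51880271 0.15932168 0.095     ] [0.625488   0.17061363 0.095     ]
```

In the pictures, the pots are the grey steel one on the clamp bed (scene 352,260; wrist 245,160) and the red look-alike (scene 412,328). The grey one is meant, and the enlarged crops show it between the pad and the carton. Of the boxes, the brown taped carton (scene 385,257) is meant, and the turquoise ones (398,215) and (354,330) are look-alikes. The clamp's origin is about (0.587, 0.017) with yaw about 95.7°. The handle centre is about (0.590, 0.057, 0.128), with the bar at 31° in world.

Request:
carry_out(
  plan=[
    {"fingers":-1,"dx":0.63,"dy":-0.67},
    {"dx":0.63,"dy":-0.67},
    {"dx":0.63,"dy":-0.67},
    {"rz":0.98},
    {"rz":0.98},
    {"rz":0.98},
    {"rz":0.98},
    {"rz":0.98},
    {"rz":0.98},
    {},
  ],
  force=20,
)

```text
validation failed for argument at $.pl...
```

Run:
```python
from h import *
o=sensors.get_obs();print(o['time_s'],o['tool_pos'],o['tool_rot'])
w=cam("wrist"); crop(w,0,0,640,480,1.2,"w2.png")
P=np.array([.590,.0567,.128]);t=np.radians(31.3)
for a in(-.02,0,.02): print(proj(w,P+a*np.array([np.cos(t),np.sin(t),0])))
s=cam("scene"); crop(s,300,220,420,310,6,"s2.png")
for p in [(326,322),(372,305),(383,332),(340,355)]: print("teal",onz(s,p,.075))
```

```text
0.45 [ 6.49973640e-01 -3.15265506e-06  2.22489276e-01] [-1.79996097e+02  1.44579896e-03  9.00018471e+01]
[215.43716425 178.68286373]
[237.66449045 164.26919199]
[260.39919756 149.56532392]
teal [ 0.78527335 -0.0186443   0.075     ]
teal [0.74141404 0.08896394 0.075     ]
teal [0.81573726 0.1045111  0.075     ]
teal [0.86981564 0.00688638 0.075     ]
```

View pics/w2.png

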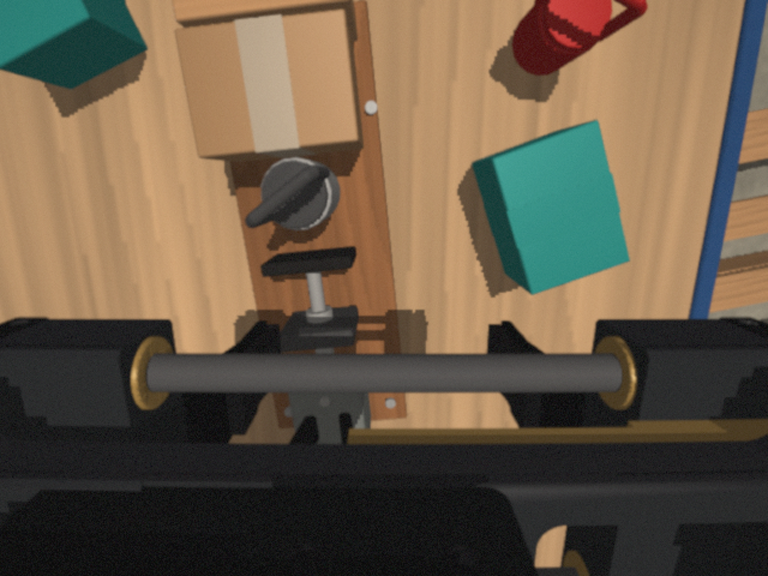

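View pics/s2.png

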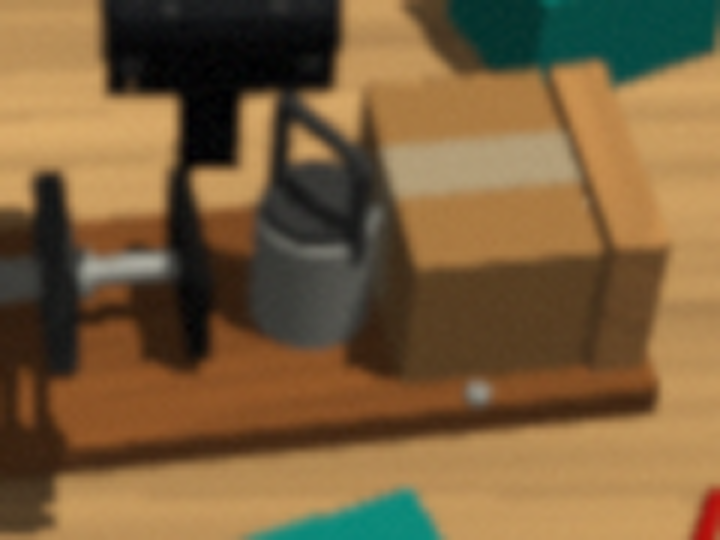

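The move call was refused, probably because every row needs all its fields. The arm hasn't moved. The crop shows the handle where I expected it (wrist about 240,162), so I'll send the move again with complete rows.

Request:
carry_out(
  plan=[
    {"fingers":-1,"dx":0.63,"dy":-0.67,"dz":0,"rx":0,"ry":0,"rz":0},
    {"fingers":-1,"dx":0.63,"dy":-0.67,"dz":0,"rx":0,"ry":0,"rz":0},
    {"fingers":-1,"dx":0.63,"dy":-0.67,"dz":0,"rx":0,"ry":0,"rz":0},
    {"fingers":-1,"dx":0,"dy":0,"dz":0,"rx":0,"ry":0,"rz":0.98},
    {"fingers":-1,"dx":0,"dy":0,"dz":0,"rx":0,"ry":0,"rz":0.98},
    {"fingers":-1,"dx":0,"dy":0,"dz":0,"rx":0,"ry":0,"rz":0.98},
    {"fingers":-1,"dx":0,"dy":0,"dz":0,"rx":0,"ry":0,"rz":0.98},
    {"fingers":-1,"dx":0,"dy":0,"dz":0,"rx":0,"ry":0,"rz":0.98},
    {"fingers":-1,"dx":0,"dy":0,"dz":0,"rx":0,"ry":0,"rz":0.98},
    {"fingers":-1,"dx":0,"dy":0,"dz":0,"rx":0,"ry":0,"rz":0},
  ],
  force=20,
)

```text
time_s: 1.8
tool_pos: [0.5897, 0.0567, 0.2227]
tool_rot: [180.0, -0.0, 31.3]
force: [0.2, -0.1, -0.1]
grip_width: 0.087
```

Run:
```python
from h import *
w=cam("wrist"); crop(w,0,0,640,480,1.2,"w3.png")
P=np.array([.590,.0567,.128]);t=np.radians(31.3)
for a in(-.025,0,.025): print(proj(w,P+a*np.array([np.cos(t),np.sin(t),0]))*1.2)
s=cam("side"); crop(s,240,180,360,300,5,"d3.png")
```

```text
[383.23244385 323.53282899]
[383.20186126 286.77479938]
[383.16987805 248.23970011]
```

View pics/w3.png

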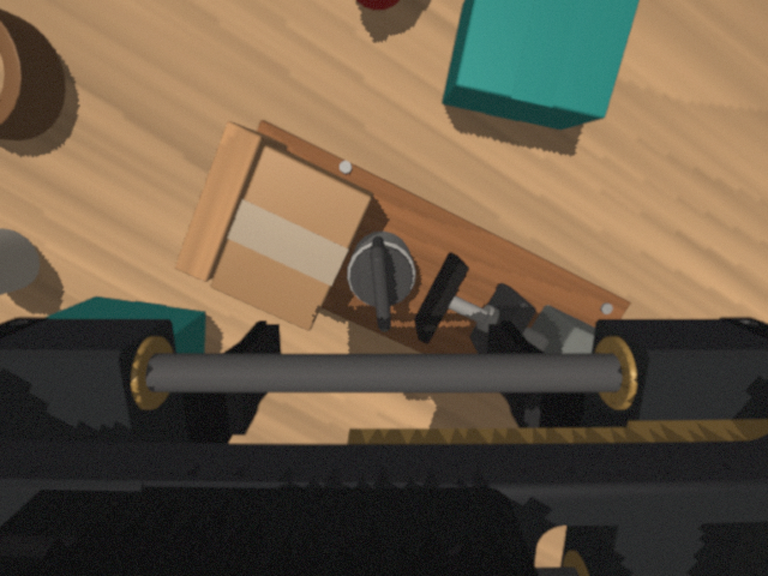

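View pics/d3.png

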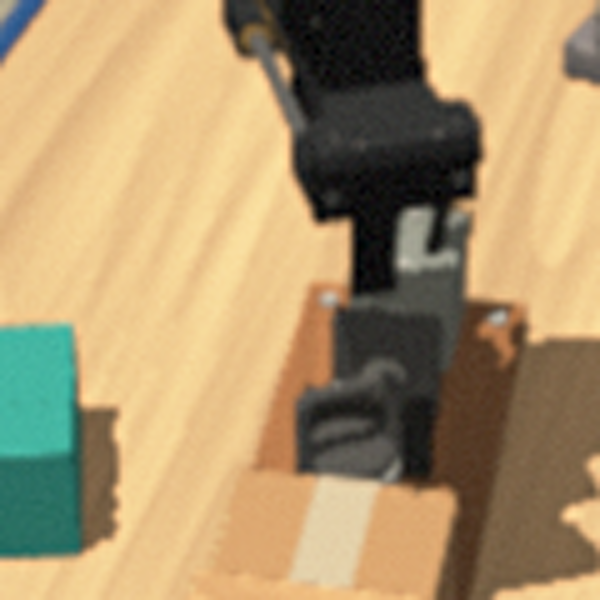

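Request:
carry_out(
  plan=[
    {"fingers":-1,"dx":0.07,"dy":-0.03,"dz":0.9,"rx":0,"ry":0,"rz":-0.32},
    {"fingers":-1,"dx":0,"dy":0,"dz":0.9,"rx":0,"ry":0,"rz":0},
    {"fingers":-1,"dx":0,"dy":0,"dz":0.9,"rx":0,"ry":0,"rz":0},
    {"fingers":-1,"dx":0,"dy":0,"dz":0.6,"rx":0,"ry":0,"rz":0},
    {"fingers":-1,"dx":0,"dy":0,"dz":0.5,"rx":0,"ry":0,"rz":0},
    {"fingers":-1,"dx":0,"dy":0,"dz":0,"rx":0,"ry":0,"rz":0},
  ],
)

```text
time_s: 2.65
tool_pos: [0.5904, 0.0584, 0.1076]
tool_rot: [-180.0, 0.1, 34.4]
force: [0.1, 0.6, -0.6]
grip_width: 0.087
```

Run:
```python
from h import *
o=sensors.get_obs();print(o['tool_pos'],o['force'])
w=cam("wrist"); crop(w,0,0,640,480,1.2,"w4.png")
s=cam("side"); crop(s,240,180,360,300,5,"d4.png")
```

```text
[0.59044867 0.05843837 0.1076025 ] [ 0.12057904  0.62977006 -0.59478067]
```

View pics/w4.png

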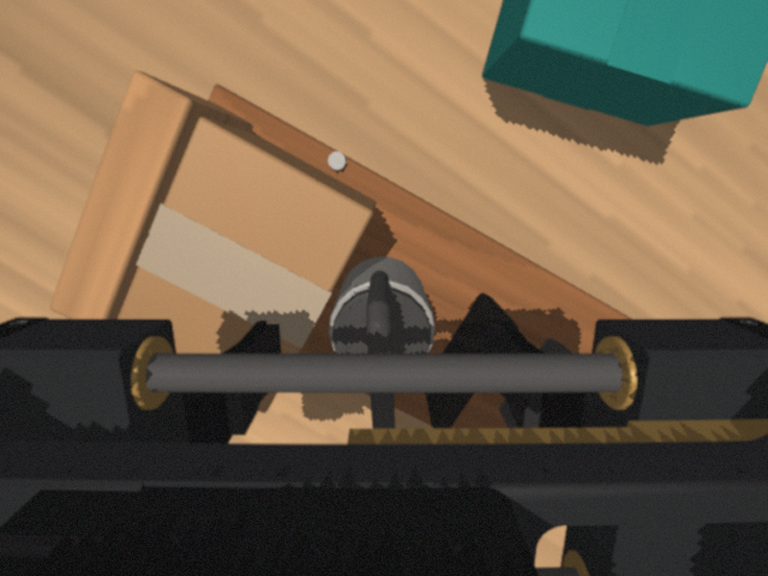

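View pics/d4.png

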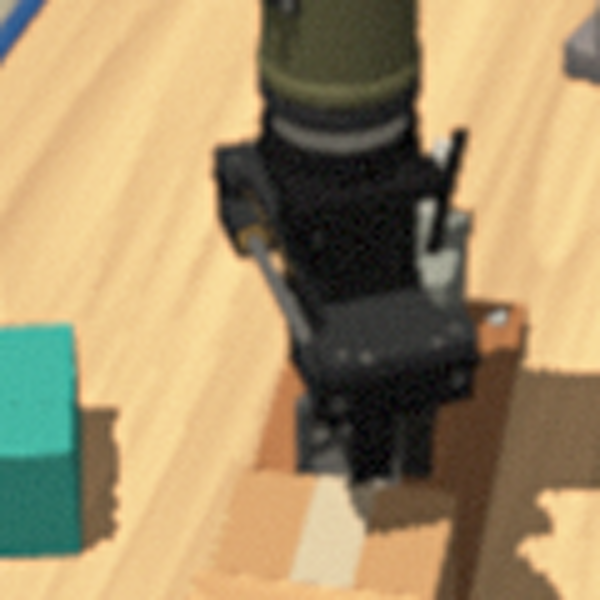

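The bar runs straight up the wrist image at column 380 of 768, centred between the fingers. I'll close on it now.

Request:
carry_out(
  plan=[
    {"fingers":0.3,"dx":0,"dy":0,"dz":0,"rx":0,"ry":0,"rz":0},
    {"fingers":0.6,"dx":0,"dy":0,"dz":0,"rx":0,"ry":0,"rz":0},
    {"fingers":1,"dx":0,"dy":0,"dz":0,"rx":0,"ry":0,"rz":0},
    {"fingers":1,"dx":0,"dy":0,"dz":0,"rx":0,"ry":0,"rz":0},
    {"fingers":1,"dx":0,"dy":0,"dz":0,"rx":0,"ry":0,"rz":0},
    {"fingers":1,"dx":0,"dy":0,"dz":0,"rx":0,"ry":0,"rz":0},
  ],
  force=25,
)

```text
time_s: 3.5
tool_pos: [0.591, 0.0585, 0.1086]
tool_rot: [180.0, 0.0, 34.4]
force: [0.1, -1.0, -0.2]
grip_width: 0.0351
```

Request:
carry_out(
  plan=[
    {"fingers":1,"dx":0,"dy":0,"dz":0,"rx":0,"ry":0,"rz":0},
    {"fingers":1,"dx":0,"dy":0,"dz":0,"rx":0,"ry":0,"rz":0},
    {"fingers":1,"dx":0,"dy":0,"dz":0,"rx":0,"ry":0,"rz":0},
    {"fingers":1,"dx":0,"dy":0,"dz":0,"rx":0,"ry":0,"rz":0},
    {"fingers":1,"dx":0,"dy":0,"dz":0,"rx":0,"ry":0,"rz":0},
  ],
)

```text
time_s: 4.12
tool_pos: [0.591, 0.0588, 0.1085]
tool_rot: [-180.0, -0.0, 34.4]
force: [-0.9, 1.2, -0.9]
grip_width: 0.0081
```

Request:
carry_out(
  plan=[
    {"fingers":1,"dx":0,"dy":0,"dz":-0.2,"rx":0,"ry":0,"rz":0},
    {"fingers":1,"dx":0,"dy":0,"dz":-0.4,"rx":0,"ry":0,"rz":0},
    {"fingers":1,"dx":0,"dy":0,"dz":-0.6,"rx":0,"ry":0,"rz":0},
    {"fingers":1,"dx":0,"dy":0,"dz":-0.6,"rx":0,"ry":0,"rz":0},
    {"fingers":1,"dx":0,"dy":0,"dz":-0.6,"rx":0,"ry":0,"rz":0},
    {"fingers":1,"dx":0,"dy":0,"dz":-0.5,"rx":0,"ry":0,"rz":0},
    {"fingers":1,"dx":0,"dy":0,"dz":-0.3,"rx":0,"ry":0,"rz":0},
    {"fingers":1,"dx":0,"dy":0,"dz":0,"rx":0,"ry":0,"rz":0},
  ],
)

```text
time_s: 5.12
tool_pos: [0.5915, 0.0586, 0.2053]
tool_rot: [180.0, -0.1, 34.4]
force: [0.8, 0.5, -3.4]
grip_width: 0.0083
```

Run:
```python
from h import *
o=sensors.get_obs();print(o['tool_pos'],o['force'],o['grip_width'])
w=cam("wrist"); crop(w,0,0,640,480,1.2,"w5.png")
s=cam("scene"); crop(s,240,180,440,330,4,"s5.png")
a=np.radians(34.4); X=np.array([np.cos(a),np.sin(a)]);Y=np.array([np.sin(a),-np.cos(a)])
d=np.array([.730,-.080])-o['tool_pos'][:2]; print(d@X/.03,d@Y/.03)
```

```text
[0.59145227 0.05858832 0.20533043] [ 0.77296007  0.52048866 -3.38674454] 0.008273061535152086
1.2006590183747705 6.420866284212113
```

View pics/w5.png

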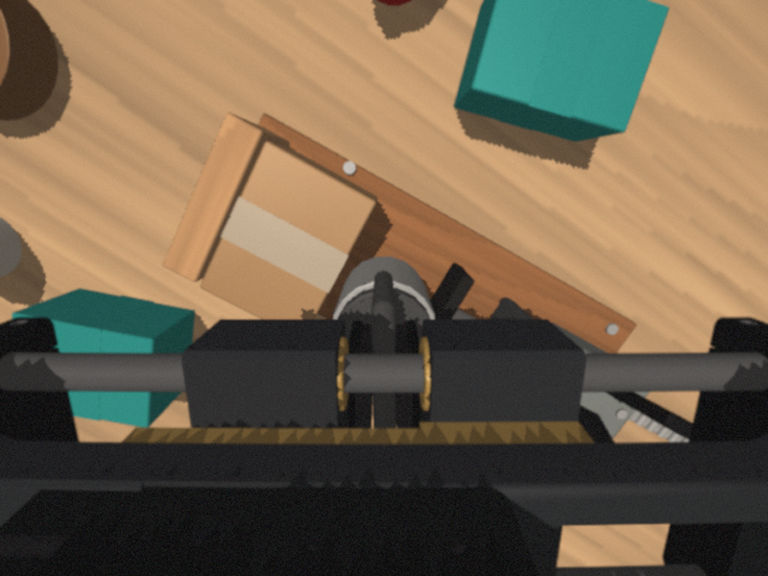

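View pics/s5.png

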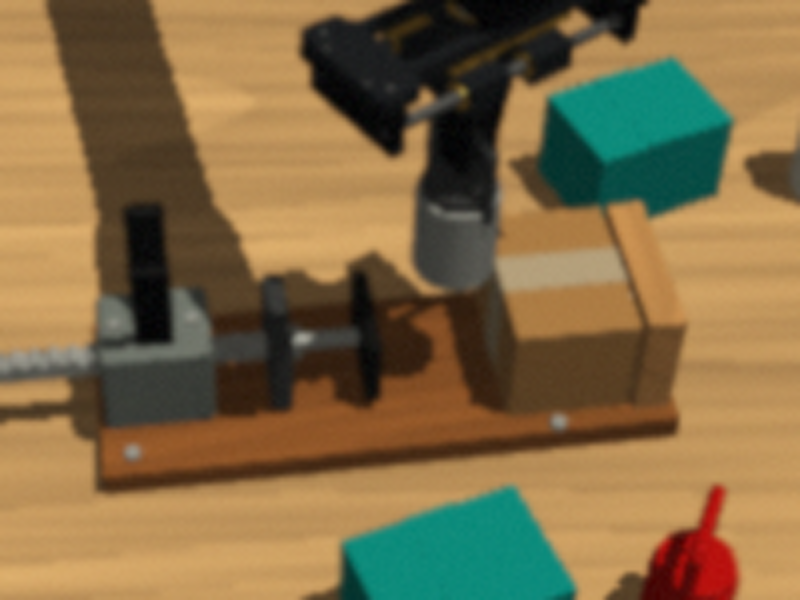

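The pot hangs upright with its underside at about 0.117 m, clear of everything. I'll carry it to the free spot at about (0.73, -0.08).

Request:
carry_out(
  plan=[
    {"fingers":1,"dx":0.05,"dy":0.25,"dz":0,"rx":0,"ry":0,"rz":0},
    {"fingers":1,"dx":0.1,"dy":0.5,"dz":0,"rx":0,"ry":0,"rz":0},
    {"fingers":1,"dx":0.13,"dy":0.7,"dz":0,"rx":0,"ry":0,"rz":0},
    {"fingers":1,"dx":0.13,"dy":0.7,"dz":0,"rx":0,"ry":0,"rz":0},
    {"fingers":1,"dx":0.13,"dy":0.7,"dz":0,"rx":0,"ry":0,"rz":0},
    {"fingers":1,"dx":0.13,"dy":0.7,"dz":0,"rx":0,"ry":0,"rz":0},
    {"fingers":1,"dx":0.13,"dy":0.7,"dz":0,"rx":0,"ry":0,"rz":0},
    {"fingers":1,"dx":0.13,"dy":0.7,"dz":0,"rx":0,"ry":0,"rz":0},
    {"fingers":1,"dx":0.13,"dy":0.7,"dz":0,"rx":0,"ry":0,"rz":0},
    {"fingers":1,"dx":0.1,"dy":0.5,"dz":0,"rx":0,"ry":0,"rz":0},
    {"fingers":1,"dx":0.04,"dy":0.25,"dz":0,"rx":0,"ry":0,"rz":0},
    {"fingers":1,"dx":0,"dy":0,"dz":0,"rx":0,"ry":0,"rz":0},
  ],
)

```text
time_s: 6.72
tool_pos: [0.7293, -0.0801, 0.2042]
tool_rot: [-180.0, 0.0, 34.4]
force: [-0.8, 0.8, -4.6]
grip_width: 0.0081
```

Run:
```python
from h import *
o=sensors.get_obs();print(o['tool_pos'],o['force'],o['grip_width'])
w=cam("wrist"); crop(w,0,0,640,480,1.2,"w6.png")
s=cam("scene"); crop(s,240,200,440,350,4,"s6.png")
s=cam("side"); crop(s,180,150,360,300,4,"d6.png")
```

```text
[ 0.72930357 -0.08011642  0.2041733 ] [-0.75694124  0.83458293 -4.58872936] 0.008056953575650698
```

View pics/s6.png

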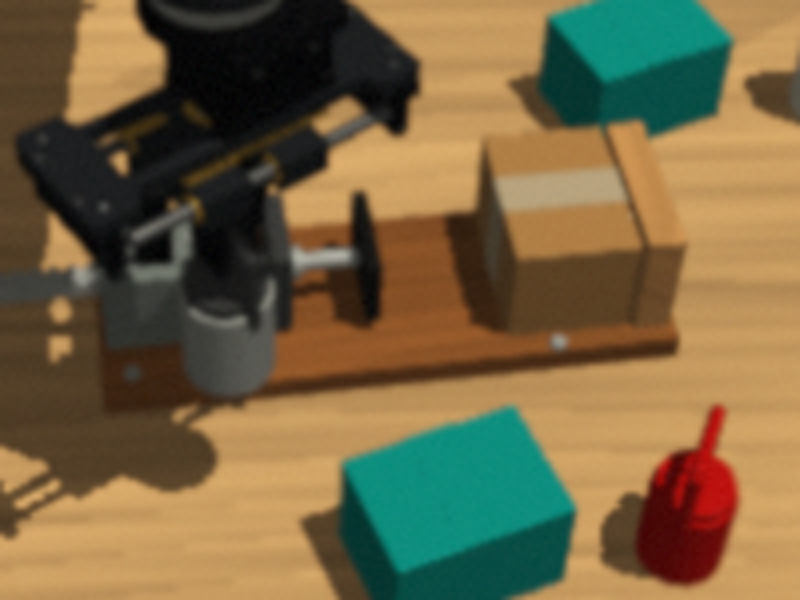

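View pics/d6.png

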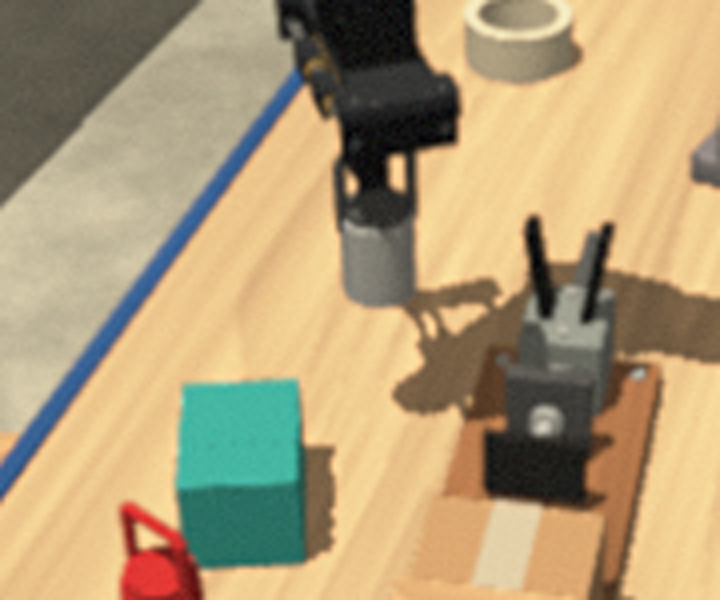

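Request:
carry_out(
  plan=[
    {"fingers":1,"dx":0,"dy":0,"dz":0.4,"rx":0,"ry":0,"rz":0},
    {"fingers":1,"dx":0,"dy":0,"dz":0.7,"rx":0,"ry":0,"rz":0},
    {"fingers":1,"dx":0,"dy":0,"dz":0.7,"rx":0,"ry":0,"rz":0},
    {"fingers":1,"dx":0,"dy":0,"dz":0.7,"rx":0,"ry":0,"rz":0},
    {"fingers":1,"dx":0,"dy":0,"dz":0.5,"rx":0,"ry":0,"rz":0},
    {"fingers":1,"dx":0,"dy":0,"dz":0.3,"rx":0,"ry":0,"rz":0},
    {"fingers":1,"dx":0,"dy":0,"dz":0.2,"rx":0,"ry":0,"rz":0},
    {"fingers":1,"dx":0,"dy":0,"dz":0.1,"rx":0,"ry":0,"rz":0},
    {"fingers":1,"dx":0,"dy":0,"dz":0,"rx":0,"ry":0,"rz":0},
  ],
)

```text
time_s: 8.0
tool_pos: [0.7295, -0.0796, 0.0969]
tool_rot: [180.0, -0.0, 34.4]
force: [0.1, -0.4, -3.4]
grip_width: 0.0082
```

Request:
carry_out(
  plan=[
    {"fingers":1,"dx":0,"dy":0,"dz":0.1,"rx":0,"ry":0,"rz":0},
    {"fingers":1,"dx":0,"dy":0,"dz":0.07,"rx":0,"ry":0,"rz":0},
    {"fingers":1,"dx":0,"dy":0,"dz":0.04,"rx":0,"ry":0,"rz":0},
    {"fingers":1,"dx":0,"dy":0,"dz":0,"rx":0,"ry":0,"rz":0},
  ],
)

```text
time_s: 8.5
tool_pos: [0.7292, -0.0795, 0.0901]
tool_rot: [-180.0, 0.0, 34.4]
force: [0.1, 0.2, -3.0]
grip_width: 0.008
```

Request:
carry_out(
  plan=[
    {"fingers":1,"dx":0,"dy":0,"dz":0.04,"rx":0,"ry":0,"rz":0},
    {"fingers":1,"dx":0,"dy":0,"dz":0.03,"rx":0,"ry":0,"rz":0},
    {"fingers":1,"dx":0,"dy":0,"dz":0,"rx":0,"ry":0,"rz":0},
  ],
)

```text
time_s: 8.88
tool_pos: [0.7295, -0.0796, 0.0885]
tool_rot: [180.0, -0.0, 34.4]
force: [-0.5, -0.6, -2.5]
grip_width: 0.0079
```

Request:
carry_out(
  plan=[
    {"fingers":1,"dx":0,"dy":0,"dz":0.03,"rx":0,"ry":0,"rz":0},
    {"fingers":1,"dx":0,"dy":0,"dz":0.02,"rx":0,"ry":0,"rz":0},
    {"fingers":1,"dx":0,"dy":0,"dz":0,"rx":0,"ry":0,"rz":0},
  ],
)

```text
time_s: 9.25
tool_pos: [0.73, -0.0796, 0.0884]
tool_rot: [179.9, -0.1, 34.4]
force: [-1.2, -0.3, 5.1]
grip_width: 0.008
```

Run:
```python
from h import *
for _ in range(2):
    s=cam("side");o=sensors.get_obs();print(o['tool_pos'],o['force'],o['grip_width'])
crop(s,240,180,320,240,8,"d7.png")
```

```text
[ 0.73002067 -0.07958468  0.08840149] [-0.99441037 -0.73273183  5.53707593] 0.007833061158409965
[ 0.73004633 -0.07957225  0.08843608] [-1.37977148  0.19561903  4.73280554] 0.007844994136677084
```

View pics/d7.png

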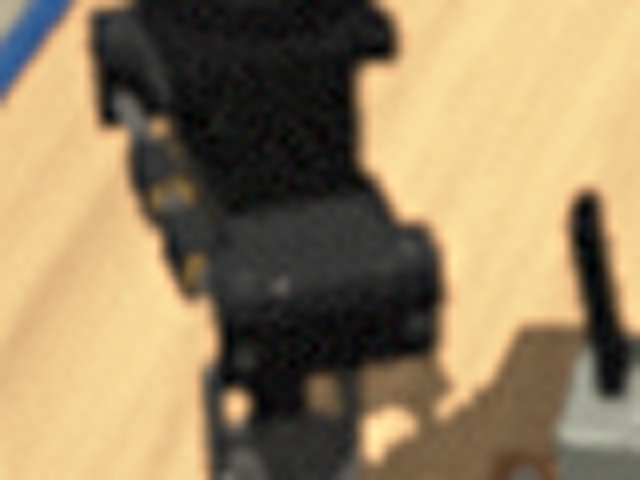

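Request:
carry_out(
  plan=[
    {"fingers":1,"dx":0,"dy":0,"dz":-0.03,"rx":0,"ry":0,"rz":0},
    {"fingers":0.6,"dx":0,"dy":0,"dz":0,"rx":0,"ry":0,"rz":0},
    {"fingers":0.2,"dx":0,"dy":0,"dz":0,"rx":0,"ry":0,"rz":0},
    {"fingers":-1,"dx":0,"dy":0,"dz":0,"rx":0,"ry":0,"rz":0},
    {"fingers":-1,"dx":0,"dy":0,"dz":0,"rx":0,"ry":0,"rz":0},
    {"fingers":-1,"dx":0,"dy":0,"dz":0,"rx":0,"ry":0,"rz":0},
    {"fingers":-1,"dx":0,"dy":0,"dz":0,"rx":0,"ry":0,"rz":0},
    {"fingers":-1,"dx":0,"dy":0,"dz":0,"rx":0,"ry":0,"rz":0},
  ],
)

```text
time_s: 10.35
tool_pos: [0.7292, -0.0795, 0.0876]
tool_rot: [180.0, -0.0, 34.4]
force: [-0.6, -0.8, 0.5]
grip_width: 0.0695
```

Run:
```python
from h import *
s=cam("side");o=sensors.get_obs();print(o['tool_pos'],o['force'],o['grip_width'])
crop(s,240,180,320,240,8,"d8.png")
w=cam("wrist"); crop(w,0,0,640,480,1.2,"w8.png")
```

```text
[ 0.72923639 -0.07956269  0.08763245] [-0.54299461  0.72384992  0.06713146] 0.07332540788949099
```

View pics/w8.png

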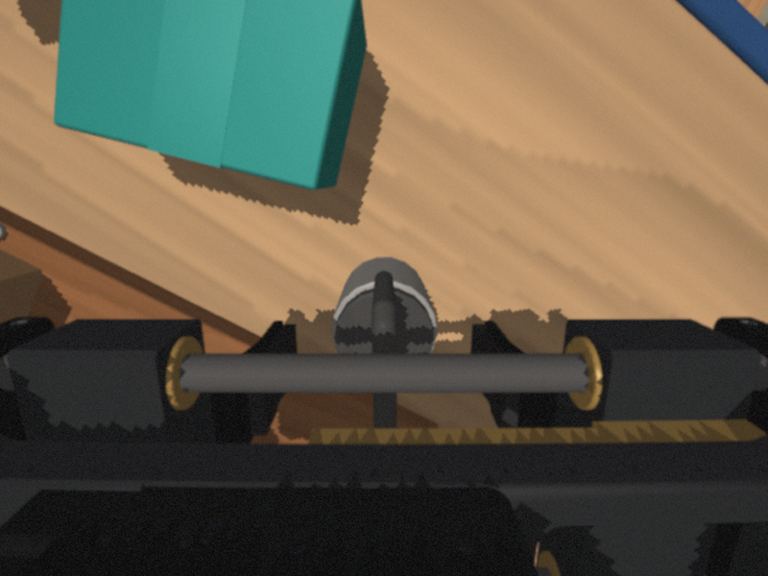

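The pot stands free with the bar between the open fingers. I'll raise the arm, then move over the levers.

Request:
carry_out(
  plan=[
    {"fingers":-1,"dx":0,"dy":0,"dz":-0.3,"rx":0,"ry":0,"rz":0},
    {"fingers":-1,"dx":0,"dy":0,"dz":-0.9,"rx":0,"ry":0,"rz":0},
    {"fingers":-1,"dx":0,"dy":0,"dz":-1,"rx":0,"ry":0,"rz":0},
    {"fingers":-1,"dx":0,"dy":0,"dz":-1,"rx":0,"ry":0,"rz":0},
    {"fingers":-1,"dx":0,"dy":0,"dz":-1,"rx":0,"ry":0,"rz":0},
    {"fingers":-1,"dx":0,"dy":0,"dz":-0.4,"rx":0,"ry":0,"rz":0},
    {"fingers":-1,"dx":0,"dy":0,"dz":0,"rx":0,"ry":0,"rz":0},
  ],
)

```text
time_s: 11.32
tool_pos: [0.7296, -0.0796, 0.2266]
tool_rot: [179.9, -0.1, 34.4]
force: [0.3, -0.8, -1.0]
grip_width: 0.087
```

Request:
carry_out(
  plan=[
    {"fingers":-1,"dx":-0.9,"dy":-0.19,"dz":0,"rx":0,"ry":0,"rz":0},
    {"fingers":-1,"dx":-0.9,"dy":-0.19,"dz":0,"rx":0,"ry":0,"rz":0},
    {"fingers":-1,"dx":-0.9,"dy":-0.19,"dz":0,"rx":0,"ry":0,"rz":0},
    {"fingers":-1,"dx":-0.9,"dy":-0.19,"dz":0,"rx":0,"ry":0,"rz":0},
    {"fingers":-1,"dx":-0.88,"dy":-0.19,"dz":0,"rx":0,"ry":0,"rz":0},
    {"fingers":-1,"dx":0,"dy":0,"dz":0,"rx":0,"ry":0,"rz":-0.95},
    {"fingers":-1,"dx":0,"dy":0,"dz":0,"rx":0,"ry":0,"rz":-0.95},
    {"fingers":-1,"dx":0,"dy":0,"dz":0,"rx":0,"ry":0,"rz":-0.95},
    {"fingers":-1,"dx":0,"dy":0,"dz":0,"rx":0,"ry":0,"rz":-0.95},
    {"fingers":-1,"dx":0,"dy":0,"dz":0,"rx":0,"ry":0,"rz":-0.95},
    {"fingers":-1,"dx":0,"dy":0,"dz":0,"rx":0,"ry":0,"rz":-0.95},
    {"fingers":-1,"dx":0,"dy":0,"dz":0,"rx":0,"ry":0,"rz":-0.43},
  ],
)

```text
time_s: 12.82
tool_pos: [0.6013, -0.1318, 0.2236]
tool_rot: [-179.8, -0.1, 95.9]
force: [-0.3, 0.5, 0.4]
grip_width: 0.0868
```

Run:
```python
from h import *
o=sensors.get_obs();print(o['tool_pos'],o['tool_rot'],o['force'],o['grip_width'])
w=cam("wrist"); crop(w,0,0,640,480,1.2,"w9.png")
s=cam("scene"); crop(s,220,200,380,320,5,"s9.png")
s=cam("side"); crop(s,250,180,350,255,8,"d9.png")
```

```text
[ 0.60127042 -0.13178205  0.22357336] [-1.79832300e+02 -5.11786260e-02  9.58866574e+01] [-0.28439511  0.46919611  0.43747815] 0.08683351647051053
```

View pics/w9.png

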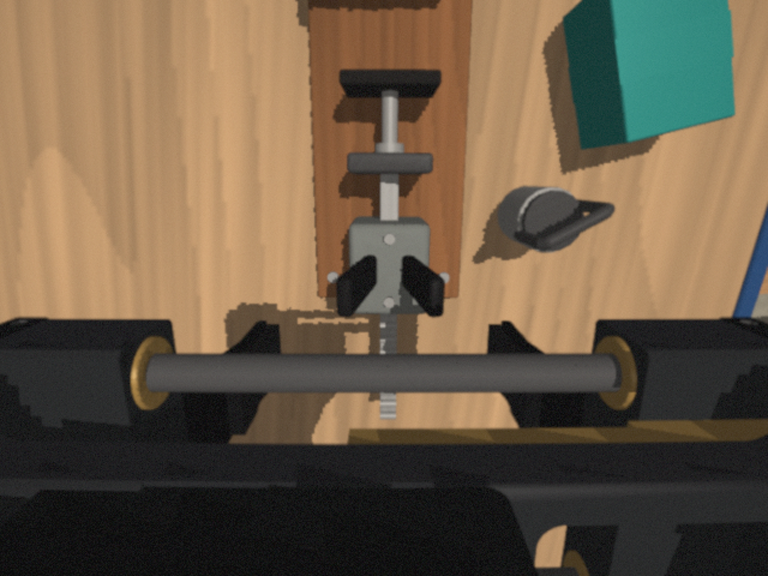

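View pics/s9.png

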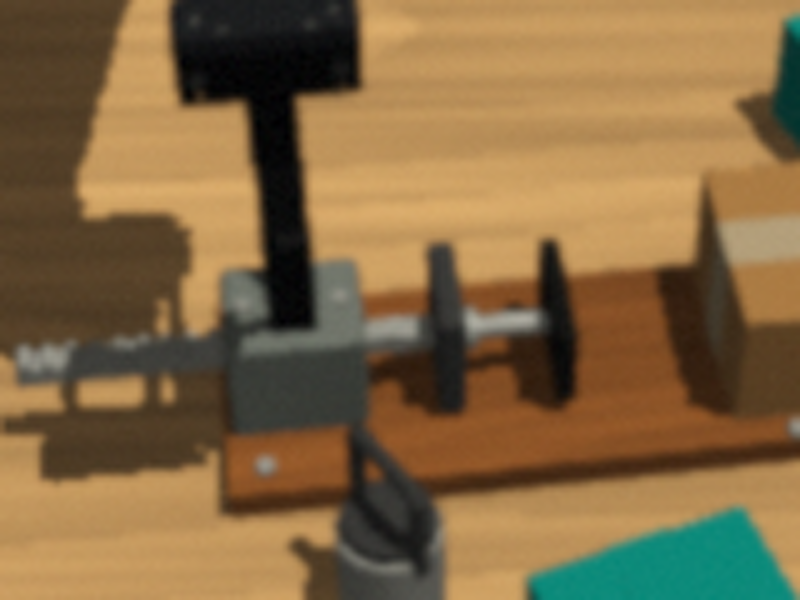

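View pics/d9.png

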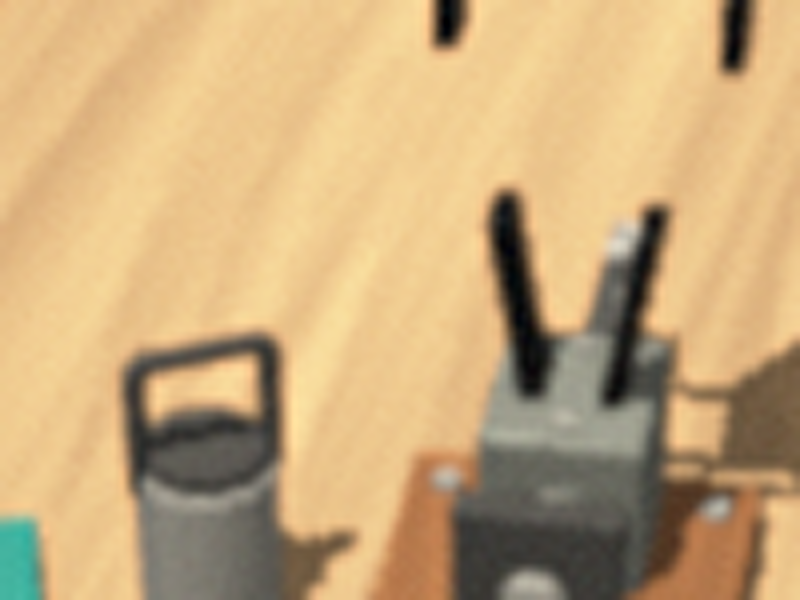

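Run:
```python
from h import *
w=cam("wrist"); crop(w,260,190,390,290,6,"w10.png")
o=sensors.get_obs();M=R.from_euler('xyz',o['tool_rot'],degrees=True).as_matrix()
for p,z in [((337,314),.16),((443,314),.16),((389,240),.087),((389,302),.087),((388,418),.055),((340,83),.08),((440,83),.08)]:
    P=onz(w,(p[0]/1.2,p[1]/1.2),z); print(P, M.T@(P-o['tool_pos']))
```

```text
[ 0.57527865 -0.14240122  0.16      ] [-0.00792143 -0.0271502   0.06438833]
[ 0.63601253 -0.13642313  0.16      ] [-0.00791337  0.03387708  0.06427734]
[ 0.60260403 -0.10735882  0.087     ] [0.0242416  0.00360493 0.13734933]
[ 0.60733274 -0.1541836   0.087     ] [-0.02282117  0.00373023  0.13732451]
[ 0.61876792 -0.27293786  0.055     ] [-0.14214118  0.00355138  0.16926254]
[ 0.55863465 -0.00422711  0.08      ] [ 0.13117633 -0.0300517   0.14446644]
[0.62662268 0.00239398 0.08      ] [0.13111466 0.03825783 0.14434216]
```

View pics/w10.png

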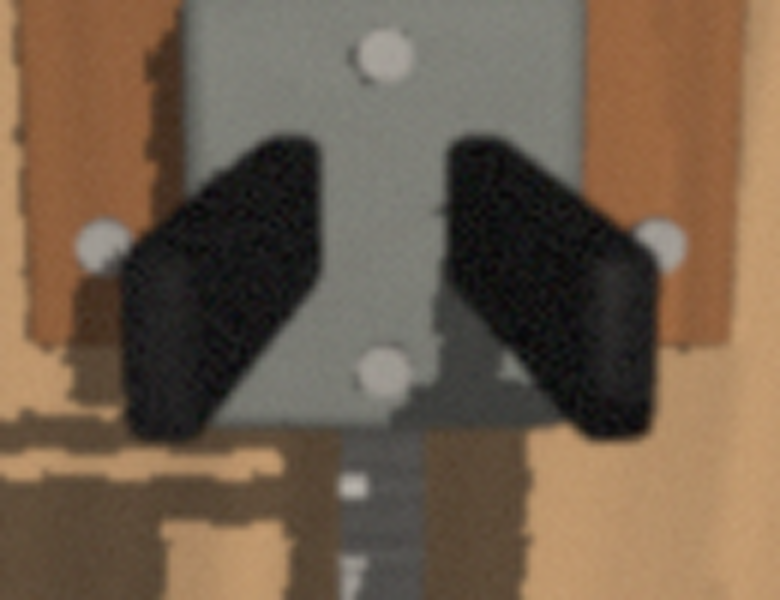

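Request:
carry_out(
  plan=[
    {"fingers":-1,"dx":0.05,"dy":0.12,"dz":0.4,"rx":0,"ry":0,"rz":0},
    {"fingers":-1,"dx":0,"dy":0,"dz":0.8,"rx":0,"ry":0,"rz":0},
    {"fingers":-1,"dx":0,"dy":0,"dz":0.8,"rx":0,"ry":0,"rz":0},
    {"fingers":-1,"dx":0,"dy":0,"dz":0.8,"rx":0,"ry":0,"rz":0},
    {"fingers":-1,"dx":0,"dy":0,"dz":0.5,"rx":0,"ry":0,"rz":0},
    {"fingers":-1,"dx":0,"dy":0,"dz":0.3,"rx":0,"ry":0,"rz":0},
    {"fingers":-1,"dx":0,"dy":0,"dz":0,"rx":0,"ry":0,"rz":0},
  ],
)

```text
time_s: 13.9
tool_pos: [0.6055, -0.1301, 0.1171]
tool_rot: [-180.0, -0.0, 95.7]
force: [0.3, 0.4, 0.8]
grip_width: 0.0867
```

Run:
```python
from h import *
o=sensors.get_obs();print(o['tool_pos'],o['tool_rot'],o['force'],o['grip_width'])
w=cam("wrist"); crop(w,0,0,640,480,1.2,"w11.png")
s=cam("scene"); crop(s,220,200,420,320,4,"s11.png")
s=cam("side"); crop(s,250,180,350,255,8,"d11.png")
```

```text
[ 0.60548646 -0.13005473  0.11709826] [-1.79960013e+02 -8.75228238e-03  9.56954581e+01] [0.28416145 0.41361373 0.75311371] 0.08667397203402281
```

View pics/w11.png

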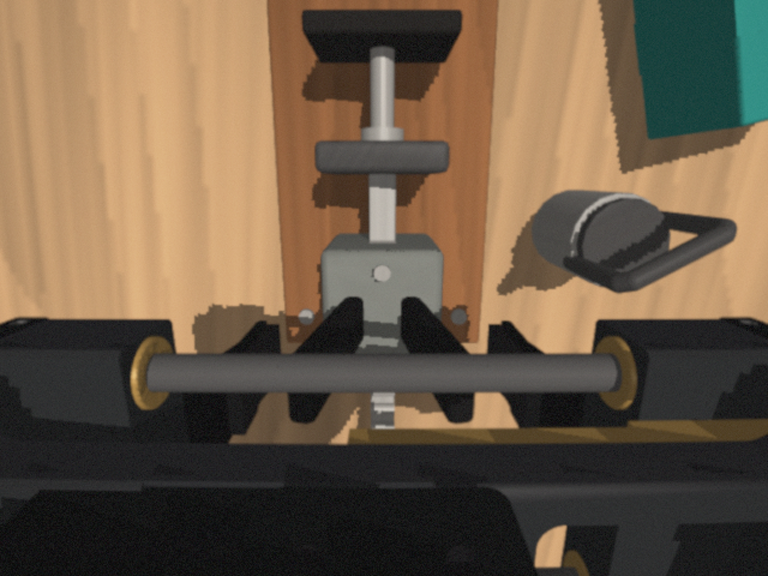

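View pics/s11.png

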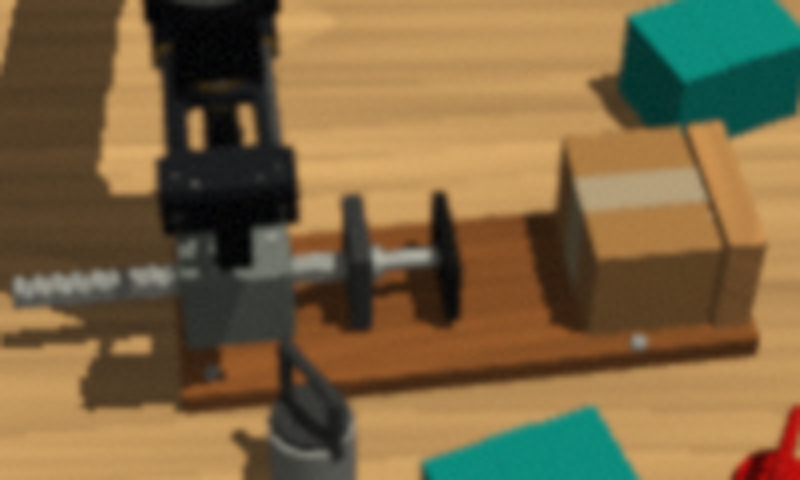

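View pics/d11.png

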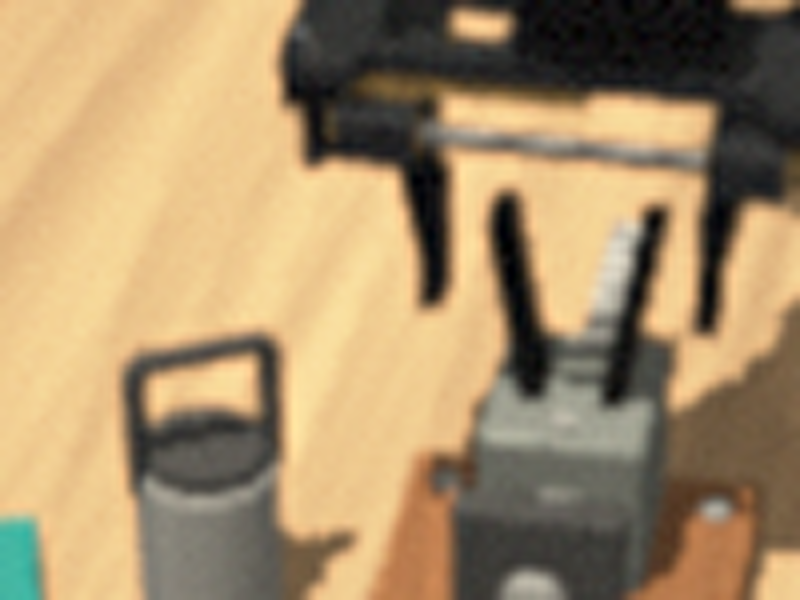

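The levers stand centred between the open fingers: the wrist image gives 292–472, so a middle of 382 against a gripper centre of 383. First pump.

Request:
carry_out(
  plan=[
    {"fingers":0.0,"dx":0,"dy":0,"dz":0,"rx":0,"ry":0,"rz":0},
    {"fingers":0.4,"dx":0,"dy":0,"dz":0,"rx":0,"ry":0,"rz":0},
    {"fingers":0.4,"dx":0,"dy":0,"dz":0,"rx":0,"ry":0,"rz":0},
    {"fingers":0.4,"dx":0,"dy":0,"dz":0,"rx":0,"ry":0,"rz":0},
    {"fingers":0.4,"dx":0,"dy":0,"dz":0,"rx":0,"ry":0,"rz":0},
    {"fingers":0.4,"dx":0,"dy":0,"dz":0,"rx":0,"ry":0,"rz":0},
    {"fingers":0.4,"dx":0,"dy":0,"dz":0,"rx":0,"ry":0,"rz":0},
    {"fingers":0.4,"dx":0,"dy":0,"dz":0,"rx":0,"ry":0,"rz":0},
  ],
  force=35,
)

```text
time_s: 15.05
tool_pos: [0.6047, -0.1304, 0.1191]
tool_rot: [-179.9, 0.0, 95.7]
force: [-7.0, 1.3, 9.3]
grip_width: 0.0355
```

Run:
```python
from h import *
o=sensors.get_obs();print(o['time_s'],o['tool_pos'],o['force'],o['grip_width'])
s=cam("scene"); crop(s,220,200,420,320,4,"s12.png")
w=cam("wrist"); crop(w,0,0,640,480,1.2,"w12.png")
```

```text
15.05 [ 0.60467951 -0.13037694  0.11909517] [-6.96613859  1.3241258   9.31190863] 0.035539277274410495
```

View pics/s12.png

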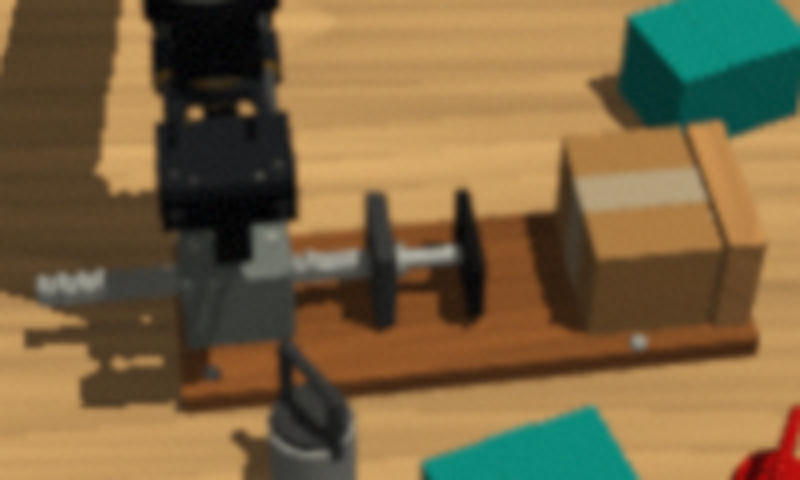

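View pics/w12.png

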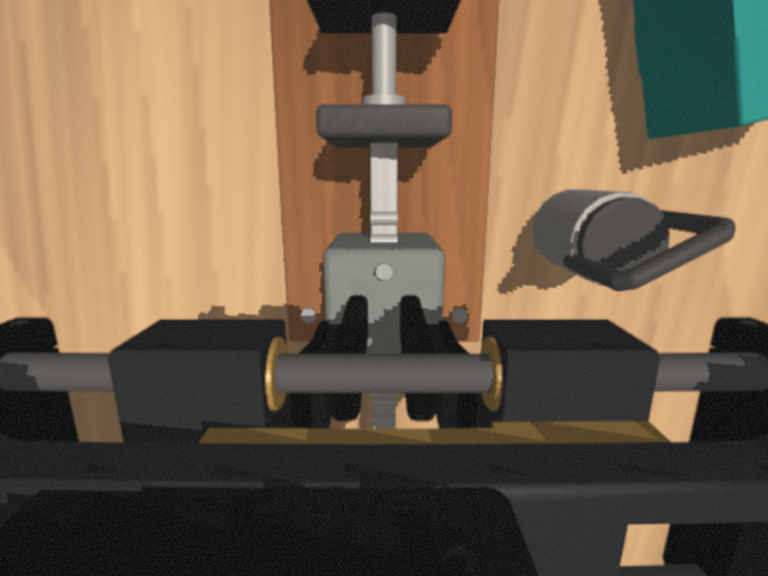

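The first pump worked: the jaw advanced about 15 mm. I'll recentre by 1 mm and do pump 2.

Request:
carry_out(
  plan=[
    {"fingers":-0.6,"dx":0,"dy":-0.03,"dz":0,"rx":0,"ry":0,"rz":0},
    {"fingers":-0.6,"dx":0,"dy":0,"dz":0,"rx":0,"ry":0,"rz":0},
    {"fingers":-0.6,"dx":0,"dy":0,"dz":0,"rx":0,"ry":0,"rz":0},
    {"fingers":-0.6,"dx":0,"dy":0,"dz":0,"rx":0,"ry":0,"rz":0},
    {"fingers":-0.6,"dx":0,"dy":0,"dz":0,"rx":0,"ry":0,"rz":0},
    {"fingers":-0.6,"dx":0,"dy":0,"dz":0,"rx":0,"ry":0,"rz":0},
  ],
)

```text
time_s: 15.9
tool_pos: [0.6049, -0.1301, 0.1176]
tool_rot: [180.0, -0.0, 95.7]
force: [-0.3, 0.1, -0.6]
grip_width: 0.0691
```

Request:
carry_out(
  plan=[
    {"fingers":0.4,"dx":0,"dy":0,"dz":0,"rx":0,"ry":0,"rz":0},
    {"fingers":0.4,"dx":0,"dy":0,"dz":0,"rx":0,"ry":0,"rz":0},
    {"fingers":0.4,"dx":0,"dy":0,"dz":0,"rx":0,"ry":0,"rz":0},
    {"fingers":0.4,"dx":0,"dy":0,"dz":0,"rx":0,"ry":0,"rz":0},
    {"fingers":0.4,"dx":0,"dy":0,"dz":0,"rx":0,"ry":0,"rz":0},
    {"fingers":0.4,"dx":0,"dy":0,"dz":0,"rx":0,"ry":0,"rz":0},
  ],
)

```text
time_s: 16.65
tool_pos: [0.6047, -0.1302, 0.1193]
tool_rot: [180.0, 0.0, 95.7]
force: [-4.6, 1.2, 8.4]
grip_width: 0.0352
```

Run:
```python
from h import *
o=sensors.get_obs();print(o['time_s'],o['tool_pos'],o['force'],o['grip_width'])
s=cam("scene"); crop(s,220,200,420,320,4,"s13.png")
```

```text
16.65 [ 0.60466202 -0.13022872  0.11933312] [-4.64542961  1.21020106  8.352492  ] 0.035215519305469366
```

View pics/s13.png

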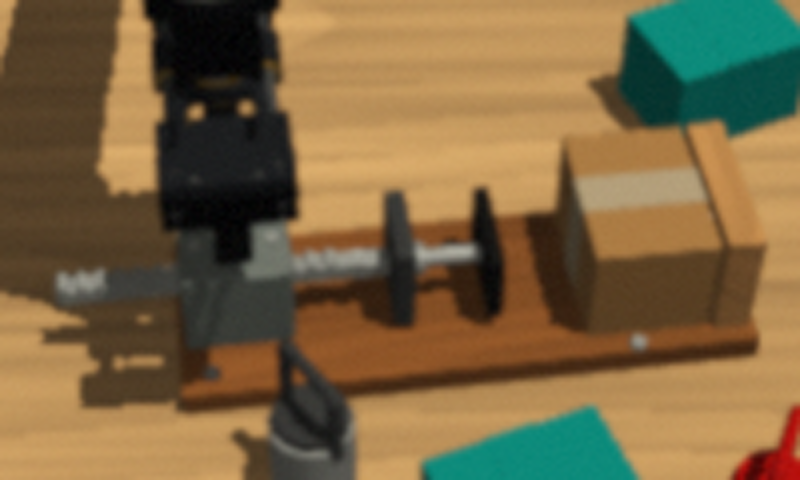

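```bash
cat >> h.py <<'E'
def C(x,y,z,o=(.5875,.017),yaw=95.7):
    t=np.radians(yaw);return np.array([o[0]+x*np.cos(t)-y*np.sin(t),o[1]+x*np.sin(t)+y*np.cos(t),z])
E
python3 - <<'E'
from h import *
s=cam("scene")
f=lambda p:((proj(s,p)-[220,200])*4+1.5).round(1)
for x in (.07,.03,.02,.01): print(x,"near bot",f(C(x,-.035,.03)),"near top",f(C(x,-.035,.08)),"far top",f(C(x,.035,.08)))
print("carton front near bot/top, far top",f(C(.07,-.055,.02)),f(C(.07,-.055,.095)),f(C(.07,.055,.095)))
crop(s,320,235,400,295,10,"s14.png")
E
```

```text
0.07 near bot [582.  307.1] near top [588.4 254.2] far top [566.  175.4]
0.03 near bot [520.6 313.2] near top [525.1 260.2] far top [505.3 181. ]
0.02 near bot [505.2 314.8] near top [509.2 261.8] far top [490.  182.3]
0.01 near bot [489.7 316.3] near top [493.2 263.3] far top [474.7 183.7]
carton front near bot/top, far top [587.1 341. ] [597.3 261.4] [561.6 137.6]
```

View pics/s14.png

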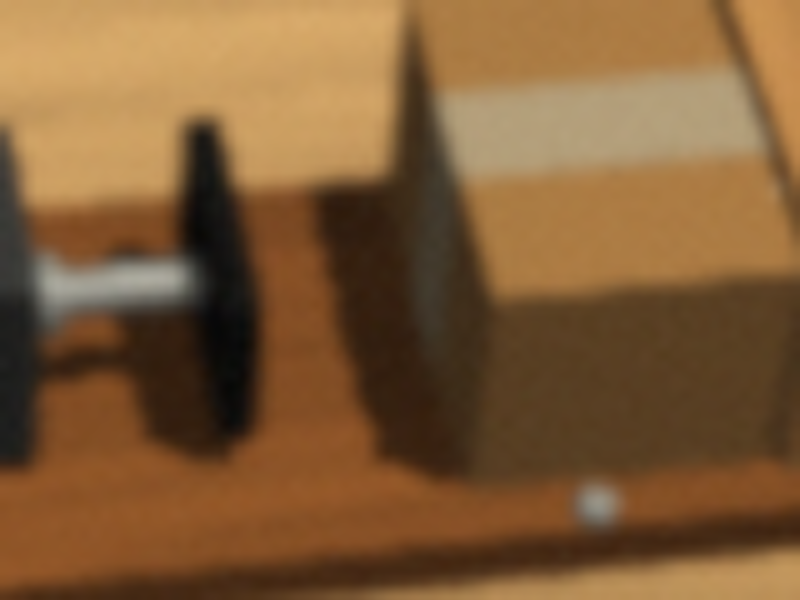

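The pad has about 54 mm to go while squeezed (scene pixel predictions match the carton corner). Pumps 3 to 6 follow.

Request:
carry_out(
  plan=[
    {"fingers":-0.6,"dx":0,"dy":-0.02,"dz":0,"rx":0,"ry":0,"rz":0},
    {"fingers":-0.6,"dx":0,"dy":0,"dz":0,"rx":0,"ry":0,"rz":0},
    {"fingers":-0.6,"dx":0,"dy":0,"dz":0,"rx":0,"ry":0,"rz":0},
    {"fingers":-0.6,"dx":0,"dy":0,"dz":0,"rx":0,"ry":0,"rz":0},
    {"fingers":-0.6,"dx":0,"dy":0,"dz":0,"rx":0,"ry":0,"rz":0},
    {"fingers":-0.6,"dx":0,"dy":0,"dz":0,"rx":0,"ry":0,"rz":0},
    {"fingers":0.4,"dx":0,"dy":0,"dz":0,"rx":0,"ry":0,"rz":0},
    {"fingers":0.4,"dx":0,"dy":0,"dz":0,"rx":0,"ry":0,"rz":0},
    {"fingers":0.4,"dx":0,"dy":0,"dz":0,"rx":0,"ry":0,"rz":0},
    {"fingers":0.4,"dx":0,"dy":0,"dz":0,"rx":0,"ry":0,"rz":0},
    {"fingers":0.4,"dx":0,"dy":0,"dz":0,"rx":0,"ry":0,"rz":0},
    {"fingers":0.4,"dx":0,"dy":0,"dz":0,"rx":0,"ry":0,"rz":0},
  ],
)

```text
time_s: 18.25
tool_pos: [0.6046, -0.1303, 0.1194]
tool_rot: [179.9, 0.0, 95.7]
force: [-2.9, 0.1, 7.7]
grip_width: 0.0353
```

Request:
carry_out(
  plan=[
    {"fingers":-0.6,"dx":0,"dy":0,"dz":0,"rx":0,"ry":0,"rz":0},
    {"fingers":-0.6,"dx":0,"dy":0,"dz":0,"rx":0,"ry":0,"rz":0},
    {"fingers":-0.6,"dx":0,"dy":0,"dz":0,"rx":0,"ry":0,"rz":0},
    {"fingers":-0.6,"dx":0,"dy":0,"dz":0,"rx":0,"ry":0,"rz":0},
    {"fingers":-0.6,"dx":0,"dy":0,"dz":0,"rx":0,"ry":0,"rz":0},
    {"fingers":-0.6,"dx":0,"dy":0,"dz":0,"rx":0,"ry":0,"rz":0},
    {"fingers":0.4,"dx":0,"dy":0,"dz":0,"rx":0,"ry":0,"rz":0},
    {"fingers":0.4,"dx":0,"dy":0,"dz":0,"rx":0,"ry":0,"rz":0},
    {"fingers":0.4,"dx":0,"dy":0,"dz":0,"rx":0,"ry":0,"rz":0},
    {"fingers":0.4,"dx":0,"dy":0,"dz":0,"rx":0,"ry":0,"rz":0},
    {"fingers":0.4,"dx":0,"dy":0,"dz":0,"rx":0,"ry":0,"rz":0},
    {"fingers":0.4,"dx":0,"dy":0,"dz":0,"rx":0,"ry":0,"rz":0},
  ],
)

```text
time_s: 19.75
tool_pos: [0.6047, -0.1303, 0.1194]
tool_rot: [179.9, 0.0, 95.7]
force: [-2.5, 1.1, 7.5]
grip_width: 0.0353
```

Run:
```python
from h import *
o=sensors.get_obs();print(o['time_s'],o['tool_pos'],o['force'],o['grip_width'])
s=cam("scene"); crop(s,320,235,400,295,10,"s15.png")
```

```text
19.75 [ 0.60466925 -0.13025855  0.11941705] [-2.51828941  1.10967575  7.50227626] 0.0352673137254805
```

View pics/s15.png

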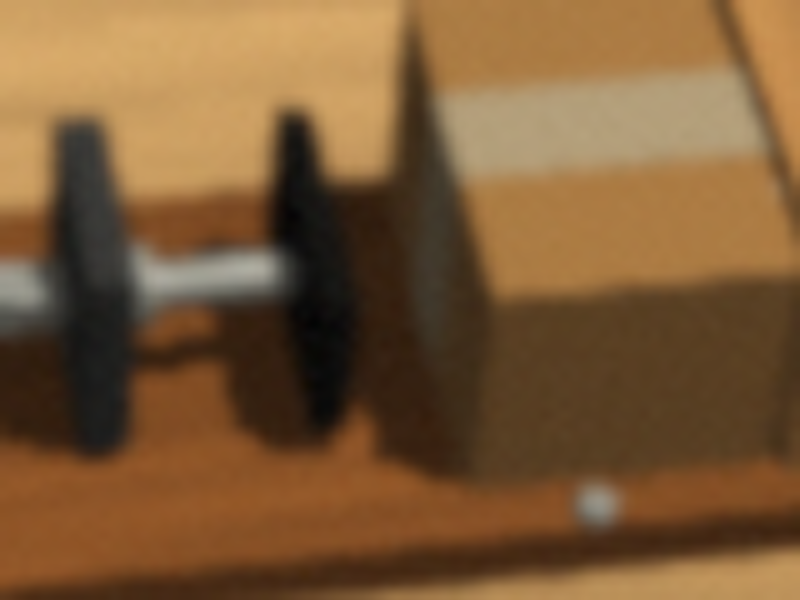

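The pad moved 24 mm over two pumps, as expected, leaving a gap of about 30 mm. Pumps 5 and 6 come next, then another look.

Request:
carry_out(
  plan=[
    {"fingers":-0.6,"dx":0,"dy":0,"dz":0,"rx":0,"ry":0,"rz":0},
    {"fingers":-0.6,"dx":0,"dy":0,"dz":0,"rx":0,"ry":0,"rz":0},
    {"fingers":-0.6,"dx":0,"dy":0,"dz":0,"rx":0,"ry":0,"rz":0},
    {"fingers":-0.6,"dx":0,"dy":0,"dz":0,"rx":0,"ry":0,"rz":0},
    {"fingers":-0.6,"dx":0,"dy":0,"dz":0,"rx":0,"ry":0,"rz":0},
    {"fingers":-0.6,"dx":0,"dy":0,"dz":0,"rx":0,"ry":0,"rz":0},
    {"fingers":0.4,"dx":0,"dy":0,"dz":0,"rx":0,"ry":0,"rz":0},
    {"fingers":0.4,"dx":0,"dy":0,"dz":0,"rx":0,"ry":0,"rz":0},
    {"fingers":0.4,"dx":0,"dy":0,"dz":0,"rx":0,"ry":0,"rz":0},
    {"fingers":0.4,"dx":0,"dy":0,"dz":0,"rx":0,"ry":0,"rz":0},
    {"fingers":0.4,"dx":0,"dy":0,"dz":0,"rx":0,"ry":0,"rz":0},
    {"fingers":0.4,"dx":0,"dy":0,"dz":0,"rx":0,"ry":0,"rz":0},
  ],
)

```text
time_s: 21.3
tool_pos: [0.6047, -0.1302, 0.1194]
tool_rot: [179.9, 0.0, 95.7]
force: [-2.3, 0.8, 8.3]
grip_width: 0.0351
```

Request:
carry_out(
  plan=[
    {"fingers":-0.6,"dx":0,"dy":0,"dz":0,"rx":0,"ry":0,"rz":0},
    {"fingers":-0.6,"dx":0,"dy":0,"dz":0,"rx":0,"ry":0,"rz":0},
    {"fingers":-0.6,"dx":0,"dy":0,"dz":0,"rx":0,"ry":0,"rz":0},
    {"fingers":-0.6,"dx":0,"dy":0,"dz":0,"rx":0,"ry":0,"rz":0},
    {"fingers":-0.6,"dx":0,"dy":0,"dz":0,"rx":0,"ry":0,"rz":0},
    {"fingers":-0.6,"dx":0,"dy":0,"dz":0,"rx":0,"ry":0,"rz":0},
    {"fingers":0.4,"dx":0,"dy":0,"dz":0,"rx":0,"ry":0,"rz":0},
    {"fingers":0.4,"dx":0,"dy":0,"dz":0,"rx":0,"ry":0,"rz":0},
    {"fingers":0.4,"dx":0,"dy":0,"dz":0,"rx":0,"ry":0,"rz":0},
    {"fingers":0.4,"dx":0,"dy":0,"dz":0,"rx":0,"ry":0,"rz":0},
    {"fingers":0.4,"dx":0,"dy":0,"dz":0,"rx":0,"ry":0,"rz":0},
    {"fingers":0.4,"dx":0,"dy":0,"dz":0,"rx":0,"ry":0,"rz":0},
  ],
)

```text
time_s: 22.8
tool_pos: [0.6047, -0.1303, 0.1194]
tool_rot: [179.9, 0.0, 95.7]
force: [-2.4, 1.9, 7.4]
grip_width: 0.0351
```

Run:
```python
from h import *
o=sensors.get_obs();print(o['time_s'],o['tool_pos'],o['force'],o['grip_width'])
s=cam("scene"); crop(s,320,235,400,295,10,"s16.png")
```

```text
22.8 [ 0.60466647 -0.13025544  0.11939873] [-2.39685058  1.89809555  7.40149004] 0.035084454236129235
```

View pics/s16.png

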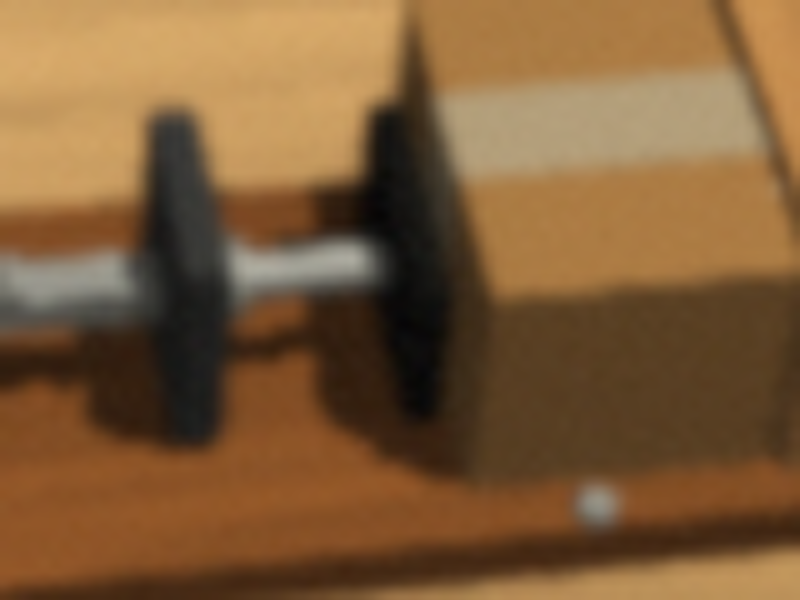

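The gap is now about 6 mm and the plunger is still free (its visible rod is 148 px, against 150 before). Pump 7.

Request:
carry_out(
  plan=[
    {"fingers":-0.6,"dx":0,"dy":0,"dz":0,"rx":0,"ry":0,"rz":0},
    {"fingers":-0.6,"dx":0,"dy":0,"dz":0,"rx":0,"ry":0,"rz":0},
    {"fingers":-0.6,"dx":0,"dy":0,"dz":0,"rx":0,"ry":0,"rz":0},
    {"fingers":-0.6,"dx":0,"dy":0,"dz":0,"rx":0,"ry":0,"rz":0},
    {"fingers":-0.6,"dx":0,"dy":0,"dz":0,"rx":0,"ry":0,"rz":0},
    {"fingers":-0.6,"dx":0,"dy":0,"dz":0,"rx":0,"ry":0,"rz":0},
    {"fingers":0.4,"dx":0,"dy":0,"dz":0,"rx":0,"ry":0,"rz":0},
    {"fingers":0.4,"dx":0,"dy":0,"dz":0,"rx":0,"ry":0,"rz":0},
    {"fingers":0.4,"dx":0,"dy":0,"dz":0,"rx":0,"ry":0,"rz":0},
    {"fingers":0.4,"dx":0,"dy":0,"dz":0,"rx":0,"ry":0,"rz":0},
    {"fingers":0.4,"dx":0,"dy":0,"dz":0,"rx":0,"ry":0,"rz":0},
    {"fingers":0.4,"dx":0,"dy":0,"dz":0,"rx":0,"ry":0,"rz":0},
  ],
)

```text
time_s: 24.35
tool_pos: [0.6046, -0.1303, 0.1194]
tool_rot: [179.9, 0.0, 95.7]
force: [-2.3, 1.8, 7.6]
grip_width: 0.035
```

Run:
```python
from h import *
o=sensors.get_obs();print(o['time_s'],o['tool_pos'],o['force'],o['grip_width'])
s=cam("scene"); crop(s,320,235,400,295,10,"s17.png")
```

```text
24.35 [ 0.60464823 -0.13026494  0.11943022] [-2.27183612  1.75974738  7.59082164] 0.03497453476379078
```

View pics/s17.png

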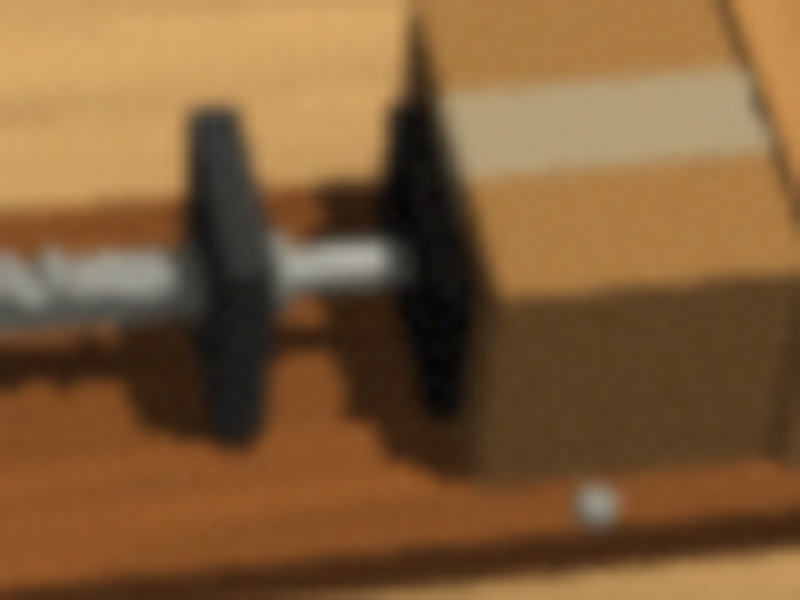

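The pad now touches: the jaw moved 47 px, the pad only about 25 px, and the rod shortened by about 20 px. That is roughly 5.5 mm of compression, or about 4.3 N, close to the lower limit. One more pump is safe and should give about 17 mm and 11.5 N.

Request:
carry_out(
  plan=[
    {"fingers":-0.6,"dx":0,"dy":0,"dz":0,"rx":0,"ry":0,"rz":0},
    {"fingers":-0.6,"dx":0,"dy":0,"dz":0,"rx":0,"ry":0,"rz":0},
    {"fingers":-0.6,"dx":0,"dy":0,"dz":0,"rx":0,"ry":0,"rz":0},
    {"fingers":-0.6,"dx":0,"dy":0,"dz":0,"rx":0,"ry":0,"rz":0},
    {"fingers":-0.6,"dx":0,"dy":0,"dz":0,"rx":0,"ry":0,"rz":0},
    {"fingers":-0.6,"dx":0,"dy":0,"dz":0,"rx":0,"ry":0,"rz":0},
    {"fingers":0,"dx":0,"dy":0,"dz":0,"rx":0,"ry":0,"rz":0},
    {"fingers":0.2,"dx":0,"dy":0,"dz":0,"rx":0,"ry":0,"rz":0},
    {"fingers":0.4,"dx":0,"dy":0,"dz":0,"rx":0,"ry":0,"rz":0},
    {"fingers":0.4,"dx":0,"dy":0,"dz":0,"rx":0,"ry":0,"rz":0},
    {"fingers":0.4,"dx":0,"dy":0,"dz":0,"rx":0,"ry":0,"rz":0},
    {"fingers":0.4,"dx":0,"dy":0,"dz":0,"rx":0,"ry":0,"rz":0},
  ],
)

```text
time_s: 25.9
tool_pos: [0.6047, -0.1302, 0.1194]
tool_rot: [179.9, 0.0, 95.7]
force: [-1.5, 0.1, 7.3]
grip_width: 0.0351
```

Request:
carry_out(
  plan=[
    {"fingers":0.4,"dx":0,"dy":0,"dz":0,"rx":0,"ry":0,"rz":0},
    {"fingers":0.4,"dx":0,"dy":0,"dz":0,"rx":0,"ry":0,"rz":0},
    {"fingers":0.4,"dx":0,"dy":0,"dz":0,"rx":0,"ry":0,"rz":0},
    {"fingers":0.4,"dx":0,"dy":0,"dz":0,"rx":0,"ry":0,"rz":0},
  ],
)

```text
time_s: 26.4
tool_pos: [0.6047, -0.1302, 0.1195]
tool_rot: [179.9, 0.0, 95.7]
force: [-1.3, 0.5, 8.6]
grip_width: 0.0351
```

Run:
```python
from h import *
o=sensors.get_obs();print(o['time_s'],o['tool_pos'],o['force'],o['grip_width'])
s=cam("scene"); crop(s,320,235,400,295,10,"s18.png"); crop(s,120,150,520,370,2,"s18b.png")
d=cam("side"); crop(d,200,160,380,350,3,"d18.png")
w=cam("wrist"); crop(w,0,0,640,480,1.2,"w18.png")
```

```text
26.4 [ 0.60467027 -0.1302338   0.11948181] [-1.32242978  0.45264474  8.59899275] 0.03513791015216929
```

View pics/s18.png

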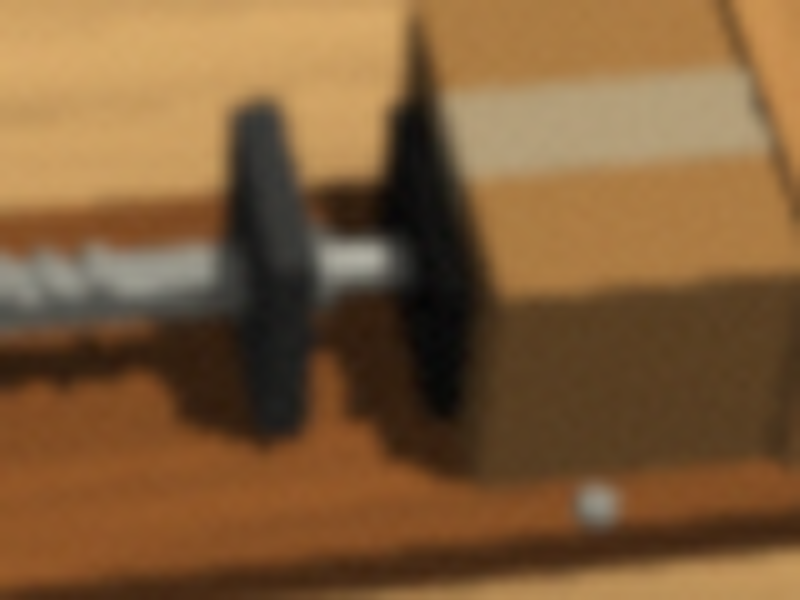

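View pics/d18.png

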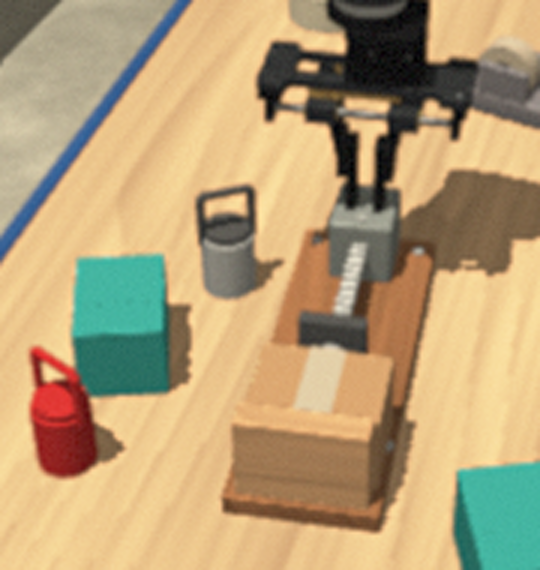

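View pics/w18.png

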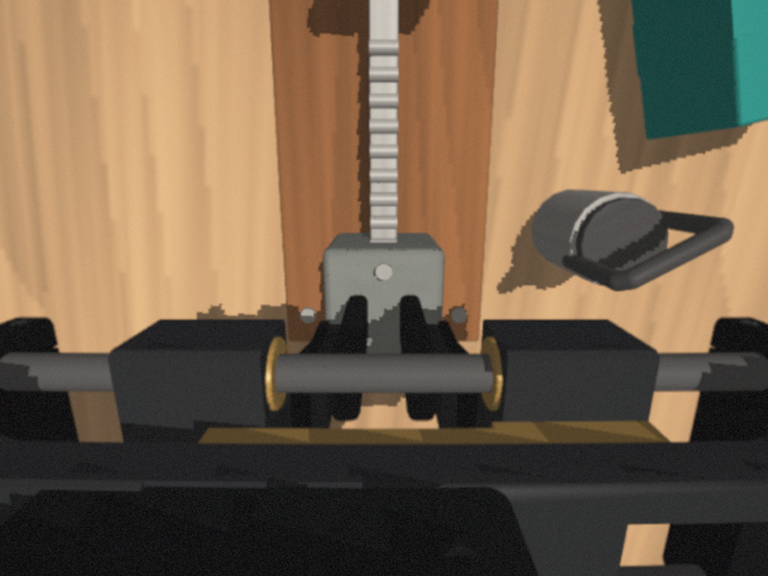

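View pics/s18b.png

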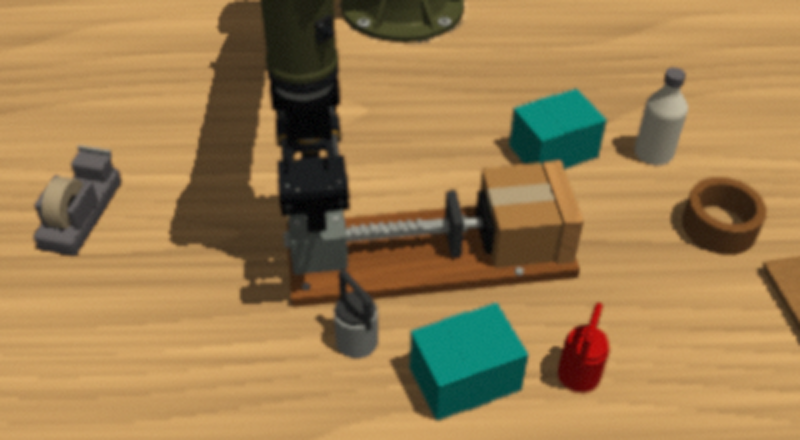

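The visible rod is now 90 px against 148 free, so the plunger is in about 15–17 mm and pressing with about 10–11 N. The levers are held at the stop (opening 35 mm), the carton and the pot stand upright, and the bystanders haven't moved. I'm handing in.

Run:
```python
from cell import ticket,sensors
print(ticket.sign_off()); o=sensors.get_obs(); print(o['time_s'],o['grip_width'],o['force'])
```

```text
the job is handed in; nothing more can be done
None
the job is handed in; nothing more can be done
```

I lifted the glue pot by its handle, set it upright on the bench at about (0.73, -0.08), let go of it, and then pumped the levers eight times. I handed in at about 26 s with the levers still squeezed; no verdict was reported.

**Last checks:**
- **Levers:** held at their stop, with a finger opening of 35 mm and the grip set to 35 N.
- **Pad on the carton:** the plunger is pushed in about 15–17 mm, judged from the rod left visible in the scene picture. That works out to about 10–11 N, inside the 3–19 N range. It is an estimate, since no sensor reads the pad force.
- **Why eight pumps:** pump 7 already touched at only about 4 N, close to the lower limit, so I added one more.
- **Carton and pot:** both look upright, and the pot stands clear of the clamp and the arm.
- **Bystanders:** the tape roll, bottle and dispenser look unmoved in the pictures.

**Oddities:** the first move call was refused because its rows were incomplete, which did nothing but cost one extra look. A steady force of about 8 N upward showed on the wrist while squeezing, from the leaning levers; it is well under the limits.

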